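# Fold the trivet and tongs and put them away in their case

## Robot

A 7-joint arm with a two-finger parallel gripper is mounted at the origin on a cart in front of the work surface, level with it; the furniture and walls round the work are solid. World frame = base frame: x ahead of the robot, y to its left, z up, the work surface at z = 0. Lengths are in m, angles in rad, forces in N, time in s.
With the tool pointing down it reaches from about 0.4 to 0.9 m from the base axis. Payload 5.5 kg.
Tool frame: the origin (TCP) lies at the very end of the fingers, on their centre line; the grasp point (between the pads) lies 19 mm behind it (bot.grasp_offset is the distance from the TCP to the grasp point, in m); z points along the fingers, y is the direction in which the jaws open and shut (so a half turn about z gives the same grasp; the last joint's range is limited). The gripper opens to 85 mm and grips with 20 to 120 N. Pads are 22 mm wide; open, the fingers measure 114 mm over their backs; the gripper's body (76 mm by 85 mm) begins 54 mm behind the grasp point. The pads swing forward as they close: fully open they stand 13 mm farther back than shut.
Start: joints at [-0.958, 0.501, -0.427, 1.55, 0.221, 1.138, -0.21], TCP at [0.223, 0.611, 0.231] pointing down, gripper open.
Joint ranges: [-2.88, 2.88], [-0.31, 2.03], [-1.54, 1.56], [0.2, 2.42], [-1.41, 4.55], [0.19, 2.02], [-2.57, 2.57]. Speed limits (rad/s): [2.57, 2.57, 3.14, 3.14, 3.14, 3.14, 3.14].

## Interface

Orientations are given as a rotation vector (axis times angle).
In Python, from bench import bot gives the robot as it stands.
- The arm moves only by the tool apply_moves, never from a script. Its argument "deltas" is a list of rows, each an object of numbers: "tx", "ty", "tz": the shift along the tool's x, y, z in cm; "twist": the turn about the tool's z in rad; "fingers": the opening in per cent of the stroke, from 0 (shut) to 100 (fully open). In form: [{"tx": .., "ty": .., "tz": .., "twist": .., "fingers": ..}, ...]. A call has 1 to 5 rows; each row is the pose to reach, as a shift and turn from the pose commanded when the call began, along the tool's axes at that moment; what a row does not reach only later rows make up. A row lasts 1/8 s, in which the tool goes at most 62.5 mm and 10.7 degrees, less where a joint would pass 70% of its speed; a pose out of reach is approached as far as the arm can. A call with a gripper value outside its range is refused whole. The fingers move at their own pace and stop on an object; the grip force is fixed at half the most. Time passes only in rows, so rows that repeat a pose let the fingers close. It gives the time, the measured TCP pose, the force and the opening at its end, in the units of the state.
- bot.sense(): the state, without advancing time (a new reading comes with each control period).
- bot.get_image(name): name is "scene" or "top" or "wrist"; returns the picture (480x640x3 uint8, red, green, blue); there is no depth.
- bot.calibration(name): a dict with "intrinsics" (3x3 intrinsics, pixels), "extrinsics" (4x4, takes a point from camera to world coordinates); the wrist camera has in their place "T_tool_cam" (4x4, takes a point from camera to tool coordinates, whose origin is the TCP and whose axes are the flange's). Camera axes: x right, y up, looking along -z (the intrinsics and any distortion apply to the point x, -y, -z); pixel columns grow to the right and rows downward; lengths in m; the calibration is good to about 2 mm. A picture is of the moment at which its call begins: read the wrist's pose just before it. calibration takes no time and is no camera call.
- bot.hand_in(): hands the job in, once; it reports no verdict.
The state is a dict: "time_s": time; "joints": joint angles; "joint_vel": joint speeds; "tau": joint torques, N m; "eef_pos": TCP position; "tcp_rot": TCP orientation; "ft_force": force on the tool from outside, world axes, zero at the start; "ft_torque": the same for the moment, N m; "width": finger opening in m.
Only numpy, scipy, OpenCV 4.12 (cv2) and the standard library are available. Lean on these libraries where they do the work, as an engineer would, in place of code of your own. Each camera call takes 0.05 s, during which the arm holds its last target.

## Task

Put the wooden serving set away in its case: fold the hinged trivet fully shut like a book and close the hinged tongs, then lay each flat on the floor of its own compartment, the trivet (thick leaf down) in the wide one and the tongs in the narrow one. Both must be fully closed when you are done; set them down rather than dropping them, keep clear of the toaster oven, and leave the mug, the coaster and the coffee jar where they are.

Things in the scene. Friction and masses are not known exactly. Their poses are not given: they have to be found in the camera images.
- case: Shallow open wooden case, fixed, 190 (x) x 156 (y) x 19 mm; origin: centre of underside, z up. Floor 5 mm thick, walls 14 mm above it. Wide compartment at +y (152 x 70 mm), narrow one at -y (172 x 40), 30 mm divider between, all long in x. Within 40 mm of mid-length the long walls and divider are cut away to the floor (thumb notches), leaving room for fingers.
- trivet_bay (a point): Centre of the wide compartment, on its floor (35 mm to +y of the case's origin, 5 mm above the worktop); axes as the case.
- tongs_bay (a point): Centre of the narrow compartment, on its floor (50 mm to -y of the case's origin, 5 mm above the worktop); axes as the case.
- trivet: Folding slatted wooden trivet, loose, 0.43 kg: two leaves 140 (x) x 62 (y) mm, hinged like a book. This is the lower leaf, 20 mm thick; origin: centre of its underside, z up. Hinge axis along x at y = +31, z = 20 mm. Folded: 140 x 62 x 32 mm; hold it across the 62 mm width with the fingers on both leaves, or the ungripped leaf swings.
- trivet_leaf (a joint): Angle (rad) of the upper leaf, 12 mm thick, 62 mm from hinge to free edge: 0 = folded shut on the lower leaf; 1.57 = standing upright at the hinge side; more = leaning out to +y; stop at 2.5. Stiff hinge (0.045 N m), it mostly stays where left: push near its free edge with 1 to 2 N from the +y side over towards -y, then press it down.
- leaf_edge (a point): Middle of the free edge of the trivet's upper leaf (mid-thickness).
- tongs: Wooden tongs, loose, 0.14 kg, lying on their side: two blades 22 mm tall (z), 10 mm thick, joined by an upright pin at one end. This is one blade: x runs from the pin end (pin at x = -72, end at -80 mm) to the tip (+80 mm); the blade is at y = -2 to -12 mm. Origin: mid-length, half height (11 mm), on the mid-line when closed. Closed: 160 (x) x 24 (y) x 22 mm.
- tongs_blade (a joint): Angle (rad) between the two blades of the tongs: 0 = closed (parallel, touching); grows as the second blade swings about the pin to the +y side. Stiff hinge without spring (about 0.03 N m): stays where it is left, and closes when the blades are squeezed together.
- blade_tip (a point): Tip of the second (swinging) blade of the tongs, 152 mm from the pin, mid-height.
- toaster_oven: Toaster oven, fixed, at the back of the worktop, 456 mm wide (y), 258 mm tall; front faces -x. Keep clear of it: carry things along in front of it. Origin: on the worktop under its middle; the front is 151 mm to -x of that, its door handle and two dials (at y = -197 mm, 55 to 150 mm up) stand out to about 190 mm.
- mug: White mug, 62 x 89 x 52 mm, a loose bystander to be left alone. Origin: centre of its underside.
- coaster: Dark square coaster, 96 x 96 x 6 mm, loose, to be left alone. Origin: centre of its underside.
- coffee_jar: Jar of ground coffee with a dark lid, 83 mm wide, 130 mm tall, loose, to be left alone. Origin: centre of its underside.

How it is judged:
At the end, for the whole second after the job is handed in: Trivet within 0.12 rad of shut, tongs within 0.08 rad of closed. Each lies flat on the floor of its compartment: trivet (thick leaf down) in the wide one, within 10 mm along and 8 mm across of centre; tongs in the narrow one, within 14 and 12 mm, either end first. Both at rest (value of joint trivet_leaf below 0.12 rad and value of joint tongs_blade below 0.08 rad and x of trivet in the frame of trivet_bay between -0.01 and 0.01 m and y of trivet in the frame of trivet_bay between -0.008 and 0.008 m and z of trivet in the frame of trivet_bay between -0.004 and 0.004 m and x of tongs in the frame of tongs_bay between -0.014 and 0.014 m and y of tongs in the frame of tongs_bay between -0.012 and 0.012 m and z of tongs in the frame of tongs_bay between 0.006 and 0.016 m and angle between the z axis of trivet and the z axis of case, either way round below 0.1 rad and angle between the z axis of tongs and the z axis of case, either way round below 0.15 rad and linear speed of each of trivet, tongs below 0.02 m/s); the robot touches nothing.
It fails at once if the white mug is moved by more than 25 mm (distance of mug from where it was at the start of the episode above 0.025 m).
It fails at once if the square coaster is moved by more than 25 mm (distance of coaster from where it was at the start of the episode above 0.025 m).
It fails at once if the coffee jar is moved by more than 25 mm (distance of coffee_jar from where it was at the start of the episode above 0.025 m).
It fails at once if the trivet is dropped (moves at more than 0.8 m/s while no finger touches it) (linear speed of trivet above 0.8 m/s and contact force between the fingers and trivet below 0.05 N).
It fails at once if the tongs is dropped (moves at more than 0.8 m/s while no finger touches it) (linear speed of tongs above 0.8 m/s and contact force between the fingers and tongs below 0.05 N).
It also fails if it takes over 69 s, if anything falls off the work surface, if the arm or the gripper's body presses on something with over 40 N, if the wrist force passes 120 N, or if a joint passes its speed limit or range.

## Working session

There is one attempt and no reset: what is moved stays moved. The work goes in short steps, Python scripts to look and compute and a tool call to move; the robot and the scene stay as the last step left them, time stands still between calls to the robot, and variables do not carry over. Pictures are saved under pics/ and viewed, and the job is handed in when it is done.

Besides the shell and the picture viewer there is one more tool, called after ">>>" by a JSON object that holds its "fn" and its "kwargs", one argument or row to a line. apply_moves: Moves the arm, as the interface text tells. Its arguments: {"type":"object","properties":{"deltas":{"type":"array"}},"required":["deltas"]}

```bash
ls; mkdir -p pics
python3 - <<'E'
from bench import bot
import cv2,numpy as np
s=bot.sense();print(s)
for n in("scene","top","wrist"):
    c=bot.calibration(n);print(n,c)
    cv2.imwrite(f"pics/{n}0.png",bot.get_image(n)[:,:,::-1])
E
```

```text
pics
{'time_s': 0.0, 'joints': array([-0.9577779 ,  0.50186512, -0.42676307,  1.55146212,  0.22079163,
        1.13828259, -0.21028945]), 'joint_vel': array([-1.30627088e-04, -9.21656125e-05,  1.59527114e-04, -9.99893989e-04,
        4.64139058e-04,  1.47964116e-04, -1.16384030e-03]), 'tau': array([-5.06717643e-04, -5.69522703e+01, -5.81620172e+00, -2.80934697e+01,
        1.07688500e-02,  1.20754307e-02, -1.10763341e-05]), 'eef_pos': array([0.22258746, 0.60995805, 0.23024098]), 'tcp_rot': array([-5.46563466e-01, -3.09326702e+00,  3.01876958e-03]), 'ft_force': array([0.27087403, 0.16308678, 0.32698348]), 'ft_torque': array([ 0.00059138,  0.00623179, -0.00628219]), 'width': 0.08525645527852725}
scene {'intrinsics': array([[540.45335988,   0.        , 323.28108049],
       [  0.        , 540.45335988, 247.2733213 ],
       [  0.        ,   0.        ,   1.        ]]), 'extrinsics': array([[-0.58503371,  0.37786235, -0.71760407, -0.6662139 ],
       [-0.81077658, -0.25131768,  0.52865941,  0.94589355],
       [ 0.01941389,  0.89110014,  0.45339126,  0.79369559],
       [ 0.        ,  0.
[... 400 characters left out ...]
    [ 1.12518150e-03,  1.50609961e-01,  9.88592623e-01,
         1.70896187e+00],
       [ 0.00000000e+00,  0.00000000e+00,  0.00000000e+00,
         1.00000000e+00]])}
wrist {'intrinsics': array([[423.10040508,   0.        , 317.66427672],
       [  0.        , 423.10040508, 235.42629452],
       [  0.        ,   0.        ,   1.        ]]), 'T_tool_cam': array([[ 1.48764872e-03,  9.62993103e-01,  2.69521928e-01,
         6.80751968e-02],
       [ 9.99998499e-01, -1.67190001e-03,  4.54069507e-04,
        -7.17026616e-05],
       [ 8.87879518e-04,  2.69520848e-01, -9.62994145e-01,
        -1.42600272e-01],
       [ 0.00000000e+00,  0.00000000e+00,  0.00000000e+00,
         1.00000000e+00]])}
```

View pics/scene0.png

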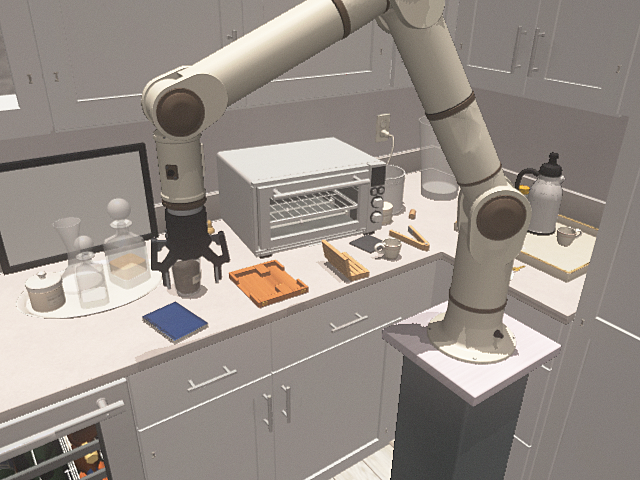

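View pics/top0.png

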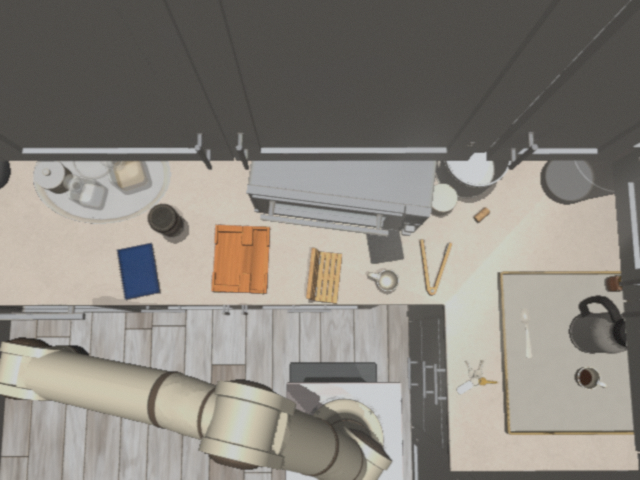

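View pics/wrist0.png

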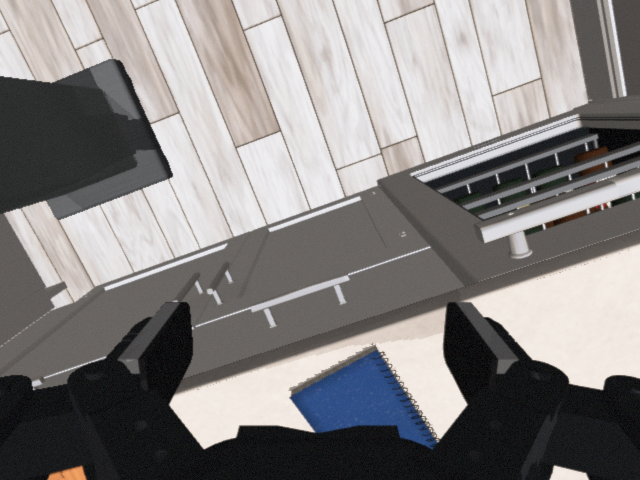

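```bash
cat > h.py <<'E'
from bench import bot
import cv2,numpy as np
from scipy.spatial.transform import Rotation as R
def cam(n,s=None):
    c=bot.calibration(n);K=c["intrinsics"]
    if n=="wrist":
        T=np.eye(4);T[:3,:3]=R.from_rotvec(s["tcp_rot"]).as_matrix();T[:3,3]=s["eef_pos"];E=T@c["T_tool_cam"]
    else:E=c["extrinsics"]
    return K,E
def p2w(n,uv,z,s=None):
    K,E=cam(n,s);uv=np.atleast_2d(uv).astype(float)
    d=np.c_[(uv[:,0]-K[0,2])/K[0,0],-(uv[:,1]-K[1,2])/K[1,1],-np.ones(len(uv))]@E[:3,:3].T
    return E[:3,3]+d*((z-E[2,3])/d[:,2])[:,None]
def w2p(n,P,s=None):
    K,E=cam(n,s);q=(np.atleast_2d(P)-E[:3,3])@E[:3,:3]
    return np.c_[K[0,0]*q[:,0]/-q[:,2]+K[0,2],K[1,1]*q[:,1]/q[:,2]+K[1,2]]
E
python3 - <<'E'
import cv2
a=cv2.imread('pics/top0.png')[215:310,200:465]
cv2.imwrite('pics/t1.png',cv2.resize(a[:,:140],None,fx=5.5,fy=5.5,interpolation=cv2.INTER_CUBIC))
cv2.imwrite('pics/t2.png',cv2.resize(a[:,140:],None,fx=6,fy=6,interpolation=cv2.INTER_CUBIC))
b=cv2.imread('pics/scene0.png')[225:315,310:440]
cv2.imwrite('pics/s1.png',cv2.resize(b,None,fx=6,fy=6,interpolation=cv2.INTER_CUBIC))
E
```

```text
(no output)
```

View pics/t1.png

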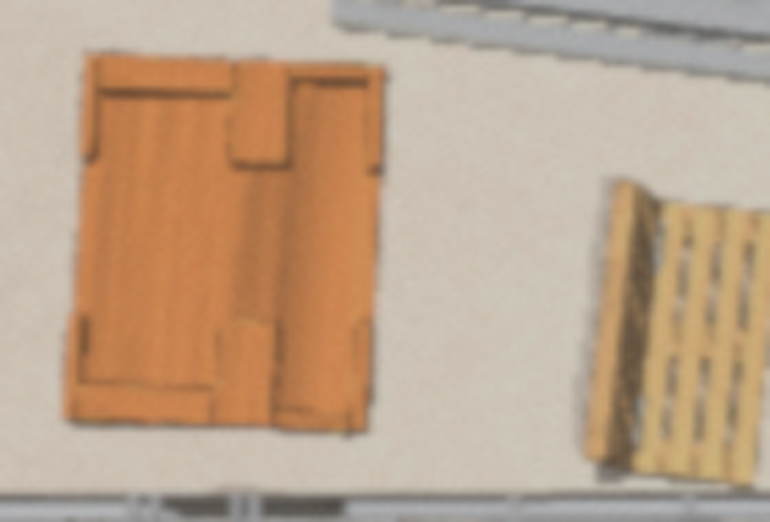

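View pics/t2.png

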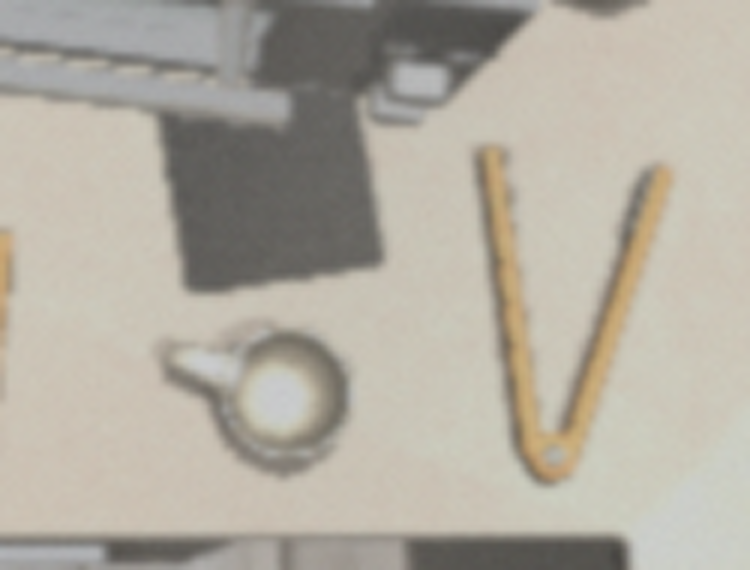

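View pics/s1.png

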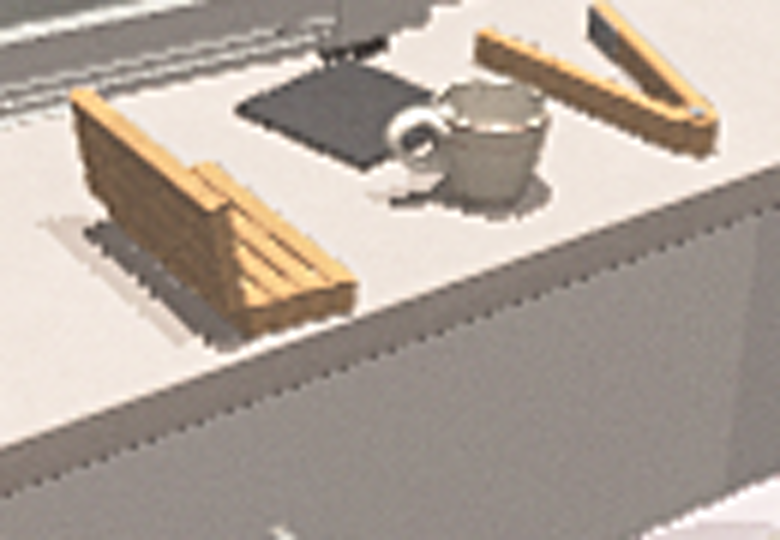

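Run:
```python
from h import *
import cv2
np.set_printoptions(precision=4,suppress=True)
f=lambda L,k,o:np.array(L)/k+np.array(o)-0.0
c=p2w("top",f([(87,53),(385,66),(366,432),(66,420)],5.5,(200,215)),.019);print("case",c,c.mean(0))
d=c-np.roll(c,-1,0);print(np.linalg.norm(d,axis=1),np.arctan2(c[0]-c[3],1)[1:2], [np.arctan2((a-b)[1],(a-b)[0]) for a,b in((c[0],c[3]),(c[1],c[2]))])
t=p2w("top",f([(550,455)],6,(340,215)),.022);print("pin",t)
t=p2w("top",f([(490,150),(660,170)],6,(340,215)),.022);print("tips",t)
t=p2w("top",f([(280,392)],6,(340,215)),.05);print("mug",t)
t=p2w("top",f([(165,350)],6,(340,215)),.03);print("mug handle",t)
a=cv2.imread('pics/top0.png')[235:310,290:360]
cv2.imwrite('pics/t3.png',cv2.resize(a,None,fx=8,fy=8,interpolation=cv2.INTER_CUBIC))
```

```text
case [[0.5884 0.3597 0.019 ]
 [0.5811 0.2055 0.019 ]
 [0.3923 0.2139 0.019 ]
 [0.3989 0.3665 0.019 ]] [0.4902 0.2864 0.019 ]
[0.1543 0.189  0.1527 0.1897] [-0.0068] [np.float64(-0.0358841794158355), np.float64(-0.044200918258518115)]
pin [[ 0.398  -0.2474  0.022 ]]
tips [[ 0.5418 -0.2239  0.022 ]
 [ 0.532  -0.3037  0.022 ]]
mug [[ 0.4254 -0.1188  0.05  ]]
mug handle [[ 0.4469 -0.0683  0.03  ]]
```

View pics/t3.png

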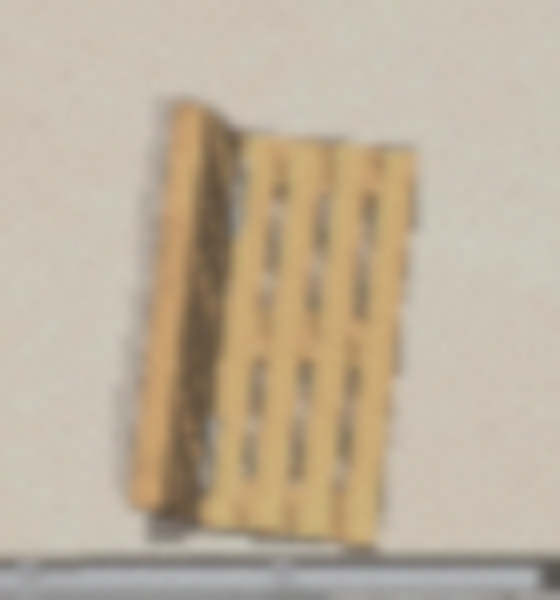

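Run:
```python
from h import *
np.set_printoptions(precision=4,suppress=True)
o=np.array((290,235))
r=p2w("top",np.array([(413,150),(376,542)])/8+o,.02);print(r,np.linalg.norm(r[0]-r[1]))
u=r[0]-r[1];u/=np.linalg.norm(u);v=np.array([-u[1],u[0],0]);yaw=np.arctan2(u[1],u[0])
O=r.mean(0)+.031*v;O[2]=0;print("trivet",O,yaw)
from itertools import product
for th in (1.5,1.6,1.7,1.8,1.9,2.0):
    # leaf local: along d from hinge, thickness n; at th=0 d=-v, n=+z
    d=-v*np.cos(th)+np.array([0,0,1])*np.sin(th); n=np.array([0,0,1])*np.cos(th)+v*np.sin(th)
    H=O+.031*v+np.array([0,0,.02])
    P=[H+sx*.07*u+.062*d+t*n for sx in(1,-1) for t in(0,.012)]
    print(th,np.round((w2p("top",P)-o)*8).astype(int).tolist(), np.round((w2p("scene",P)-[310,225])*6).astype(int).tolist(),(H+.062*d+.006*n))
P=[O+sx*.07*u+sy*.031*v+[0,0,.02] for sx in(1,-1) for sy in(1,-1)]
print(np.round((w2p("top",P)-o)*8).astype(int).tolist(),np.round((w2p("scene",P)-[310,225])*6).astype(int).tolist())
# case in scene
```

```text
[[0.5036 0.0028 0.02  ]
 [0.3659 0.0172 0.02  ]] 0.13844734881719434
trivet [0.438  0.0409 0.    ] -0.10422841807701418
1.5 [[254, 107], [219, 103], [213, 518], [177, 514]] [[112, 68], [91, 72], [262, 183], [240, 187]] [0.4414 0.0733 0.0823]
1.6 [[236, 105], [201, 102], [195, 516], [159, 512]] [[101, 71], [80, 76], [251, 186], [229, 192]] [0.442  0.0795 0.0818]
1.7 [[218, 104], [183, 101], [176, 514], [141, 511]] [[90, 74], [70, 82], [239, 190], [218, 198]] [0.4426 0.0856 0.0807]
1.8 [[200, 102], [166, 100], [158, 512], [124, 509]] [[80, 78], [59, 88], [228, 195], [207, 205]] [0.4433 0.0915 0.079 ]
1.9 [[182, 101], [149, 100], [141, 511], [107, 508]] [[69, 84], [49, 96], [217, 201], [196, 213]] [0.4439 0.0973 0.0767]
2.0 [[165, 101], [134, 99], [124, 510], [92, 507]] [[59, 90], [40, 104], [207, 208], [186, 222]] [0.4444 0.1028 0.0739]
[[238, 130], [413, 148], [199, 526], [376, 544]] [[101, 179], [204, 153], [248, 299], [355, 270]]
```

```bash
cat >> h.py <<'E'
np.set_printoptions(precision=4,suppress=True)
TRI=np.array([.438,.0409,0]);TYAW=-.104
def plan(xyz,jaw=None,s=None):
    """jaw: world angle of jaw axis"""
    s=s or bot.sense();M=R.from_rotvec(s["tcp_rot"]).as_matrix()
    d=M.T@(np.array(xyz)-s["eef_pos"])*100
    tw=0
    if jaw is not None:
        a=np.arctan2(M[1,1],M[0,1]);w=(jaw-a+np.pi/2)%np.pi-np.pi/2;tw=-w
    print("t=%.2f pos"%s["time_s"],s["eef_pos"],"tool x",M[:,0],"z",M[:,2],"q7 %.2f"%s["joints"][6],"F",s["ft_force"],"w %.4f"%s["width"])
    print("delta cm",d,"twist",tw)
def loc(x,y,z,O=TRI,yaw=TYAW):
    return O+np.array([x*np.cos(yaw)-y*np.sin(yaw),x*np.sin(yaw)+y*np.cos(yaw),z])
E
python3 - <<'E'
from h import *
print(loc(0,.1,.062));plan(loc(0,.1,.13),TYAW+np.pi/2)
print(p2w("top",[(165,220)],.13),p2w("top",[(405,228)],.1),p2w("top",[(262,213)],.1),p2w("top",[(388,235)],.1))
E
```

```text
[0.4484 0.1404 0.062 ]
t=0.15 pos [0.2226 0.6101 0.2305] tool x [-0.9394  0.3427  0.    ] z [-0.0006 -0.0014 -1.    ] q7 -0.21 F [-0.2193 -0.1599  0.4996] w 0.0857
delta cm [-37.3065 -36.3794  10.1032] twist -0.24580639360549372
[[0.5812 0.4773 0.13  ]] [[ 0.5628 -0.1653  0.1   ]] [[0.6054 0.222  0.1   ]] [[ 0.5437 -0.1189  0.1   ]]
```

>>> {"fn": "apply_moves", "kwargs": {
  "deltas": [
    {"tx": -3,"ty": -3,"tz": 0,"twist": -0.05,"fingers": 0},
    {"tx": -7,"ty": -7,"tz": 0,"twist": -0.1,"fingers": 0},
    {"tx": -11,"ty": -11,"tz": 0,"twist": -0.15,"fingers": 0},
    {"tx": -15,"ty": -15,"tz": 0,"twist": -0.2,"fingers": 0},
    {"tx": -19,"ty": -19,"tz": 0,"twist": -0.246,"fingers": 0}
  ]
}}

```text
time_s: 0.78
eef_pos: [0.3367, 0.3651, 0.2311]
tcp_rot: [0.161, 3.137, -0.0]
ft_force: [0.8, 0.5, -0.3]
width: -0.0001
```

Run:
```python
from h import *
plan(loc(0,.1,.13),TYAW+np.pi/2)
```

```text
t=0.78 pos [0.3367 0.3651 0.2311] tool x [-0.9948  0.1022 -0.    ] z [ 0.     -0.0001 -1.    ] q7 0.49 F [ 0.7876  0.5248 -0.3376] w -0.0001
delta cm [-13.4067 -21.2149  10.1176] twist 0.0016320095864823525
```

>>> {"fn": "apply_moves", "kwargs": {
  "deltas": [
    {"tx": -3,"ty": -4.5,"tz": 0,"fingers": 0},
    {"tx": -6,"ty": -9,"tz": 1,"fingers": 0},
    {"tx": -9,"ty": -13.5,"tz": 4,"fingers": 0},
    {"tx": -12,"ty": -18,"tz": 7,"fingers": 0},
    {"tx": -13.4,"ty": -20.2,"tz": 10,"fingers": 0}
  ]
}}

```text
invalid input
```

Run:
```python
from h import *
s=bot.sense()
plan(loc(0,.1,.062),TYAW+np.pi/2)
cv2.imwrite('pics/w1.png',bot.get_image("wrist")[:,:,::-1])
a=bot.get_image("scene")[215:325,190:350,::-1]
cv2.imwrite('pics/s2.png',cv2.resize(a,None,fx=5,fy=5,interpolation=2))
print(w2p("wrist",[loc(0,.031+.010+.006,.08),loc(.07,-.031,.02),loc(-.07,-.031,.02),loc(.07,.031,.02),[.5884,.3597,.019],[.5811,.2055,.019]],s))
```

```text
t=0.78 pos [0.3367 0.3651 0.2311] tool x [-0.9948  0.1022 -0.    ] z [ 0.     -0.0001 -1.    ] q7 0.49 F [ 0.7876  0.5248 -0.3376] w -0.0001
delta cm [-13.4066 -21.2139  16.9176] twist 0.0016320095864823525
[[-14.6682 379.6591]
 [-33.0079 405.0648]
 [-67.6462 270.5112]
 [ 30.3291 405.2769]
 [337.7665 444.9601]
 [185.9532 451.592 ]]
```

View pics/w1.png

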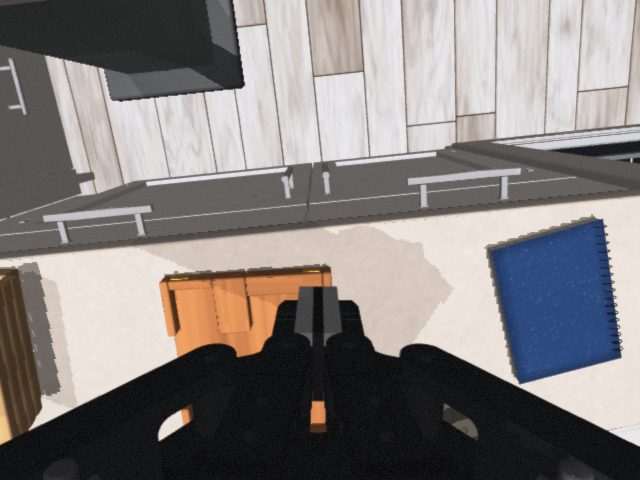

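View pics/s2.png

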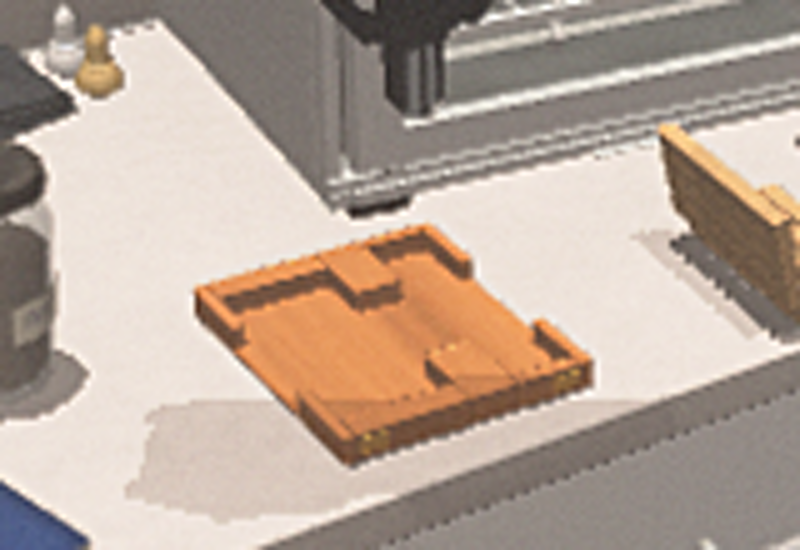

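>>> {"fn": "apply_moves", "kwargs": {
  "deltas": [
    {"tx": -3,"ty": -4.5,"tz": 0,"twist": 0,"fingers": 0},
    {"tx": -6,"ty": -9,"tz": 1,"twist": 0,"fingers": 0},
    {"tx": -9,"ty": -13.5,"tz": 4,"twist": 0,"fingers": 0},
    {"tx": -12,"ty": -18,"tz": 7,"twist": 0,"fingers": 0},
    {"tx": -13.4,"ty": -20.2,"tz": 10,"twist": 0,"fingers": 0}
  ]
}}

```text
time_s: 1.5
eef_pos: [0.4498, 0.1494, 0.1305]
tcp_rot: [0.169, 3.136, -0.001]
ft_force: [0.5, 0.1, -1.3]
width: -0.0001
```

Run:
```python
from h import *
s=bot.sense()
plan(loc(0,.1,.062),TYAW+np.pi/2)
cv2.imwrite('pics/w2.png',bot.get_image("wrist")[:,:,::-1])
a=bot.get_image("scene")[225:315,300:440,::-1]
cv2.imwrite('pics/s3.png',cv2.resize(a,None,fx=5,fy=5,interpolation=2))
```

```text
t=1.50 pos [0.4498 0.1494 0.1305] tool x [-0.9942  0.1076 -0.0009] z [ 0.0009 -0.0008 -1.    ] q7 0.98 F [ 0.5423  0.0576 -1.3284] w -0.0001
delta cm [ 0.0513 -0.9083  6.8477] twist -0.003773949876997529
```

View pics/w2.png

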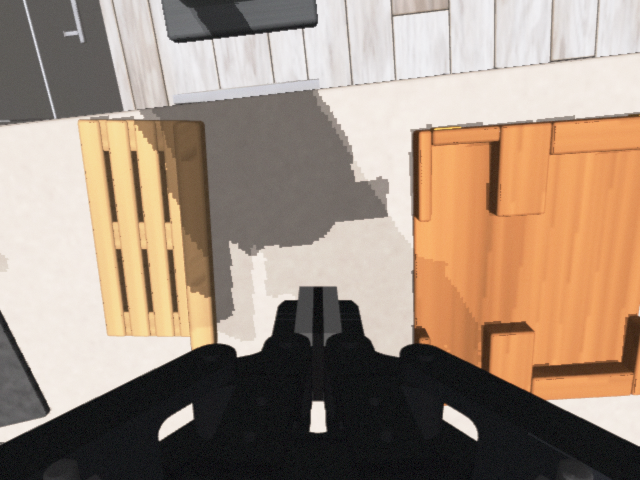

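View pics/s3.png

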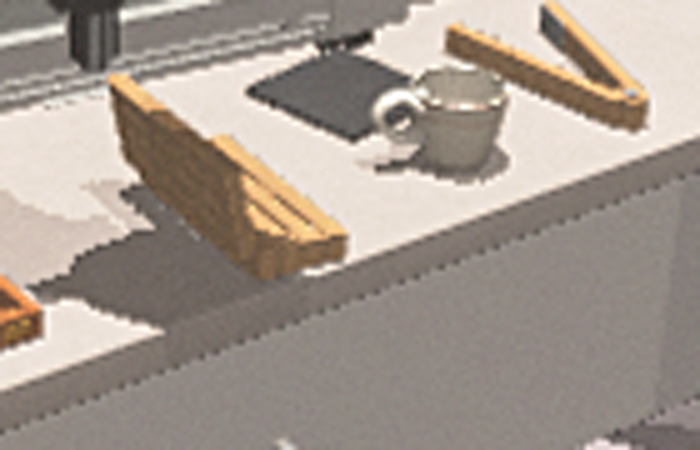

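Run:
```python
from h import *
s=bot.sense()
r=p2w("wrist",[(80,120),(107,336)],.02,s);print(r,np.linalg.norm(r[0]-r[1]))
r=r[::-1];u=r[0]-r[1];u/=np.linalg.norm(u);v=np.array([-u[1],u[0],0]);print("tri",r.mean(0)+.031*v,np.arctan2(u[1],u[0]))
print(p2w("wrist",[(413,128)],.019,s))
for th in(1.6,1.7,1.8,1.9):
    P=[loc(-.07,.031-(.062*np.cos(th))+t*np.sin(th),.02+.062*np.sin(th)+t*np.cos(th)) for t in(0,.012)]
    print(th,w2p("wrist",P,s).tolist())
```

```text
[[0.3659 0.0191 0.02  ]
 [0.5023 0.0017 0.02  ]] 0.13758867790496235
tri [0.438  0.0411 0.02  ] -0.12699930245365865
[[0.3909 0.209  0.019 ]]
1.6 [[144.51075022023414, 118.32589602005697], [172.50976607525155, 118.21112545655126]]
1.7 [[159.2043815396562, 118.26870239254451], [187.7253372187959, 118.16342413856249]]
1.8 [[174.11372994314175, 118.21660011477142], [202.59265170202585, 118.12262110069985]]
1.9 [[188.94644737451975, 118.17051371257351], [216.84441943659175, 118.08924623896603]]
```

>>> {"fn": "apply_moves", "kwargs": {
  "deltas": [
    {"tx": 0,"ty": 0,"tz": 3.4,"twist": 0,"fingers": 0},
    {"tx": 0,"ty": 0,"tz": 6.8,"twist": 0,"fingers": 0},
    {"tx": 0,"ty": -2,"tz": 6.8,"twist": 0,"fingers": 0},
    {"tx": 0,"ty": -3.5,"tz": 6.8,"twist": 0,"fingers": 0},
    {"tx": 0,"ty": -4.5,"tz": 6.8,"twist": 0,"fingers": 0}
  ]
}}

```text
time_s: 2.22
eef_pos: [0.4443, 0.1076, 0.064]
tcp_rot: [0.163, 3.136, 0.001]
ft_force: [-0.7, 1.6, 1.0]
width: 0.0001
```

>>> {"fn": "apply_moves", "kwargs": {
  "deltas": [
    {"tx": 0,"ty": -0.8,"tz": 0,"twist": 0,"fingers": 0},
    {"tx": 0,"ty": -1.6,"tz": 0,"twist": 0,"fingers": 0},
    {"tx": 0,"ty": -2.4,"tz": 0,"twist": 0,"fingers": 0},
    {"tx": 0,"ty": -3.2,"tz": 0,"twist": 0,"fingers": 0},
    {"tx": 0,"ty": -4,"tz": 0,"twist": 0,"fingers": 0}
  ]
}}

```text
time_s: 2.85
eef_pos: [0.4394, 0.0671, 0.0632]
tcp_rot: [-0.163, -3.137, 0.0]
ft_force: [0.7, 0.8, -0.3]
width: -0.0
```

Run:
```python
from h import *
s=bot.sense()
plan(loc(0,-.01,.045),TYAW+np.pi/2)
cv2.imwrite('pics/w3.png',bot.get_image("wrist")[:,:,::-1])
a=bot.get_image("scene")[225:315,300:440,::-1]
cv2.imwrite('pics/s4.png',cv2.resize(a,None,fx=5,fy=5,interpolation=2))
```

```text
t=2.85 pos [0.4394 0.0671 0.0632] tool x [-0.9946  0.1036  0.0004] z [-0.0004 -0.     -1.    ] q7 1.12 F [ 0.7223  0.8194 -0.2873] w -0.0000
delta cm [-0.135  -3.623   1.8185] twist 0.00019807541564942355
```

View pics/w3.png

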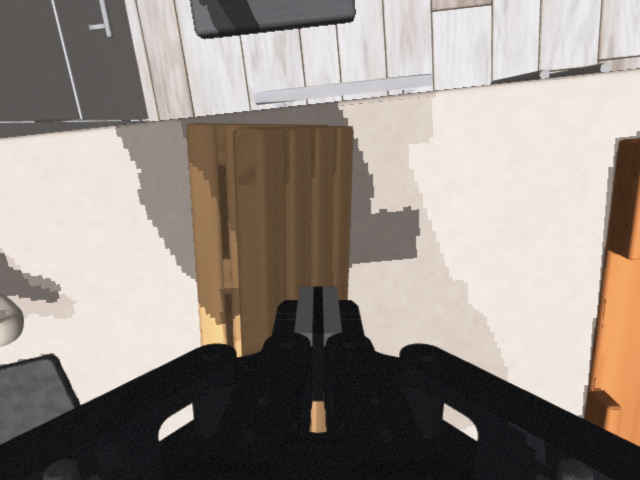

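View pics/s4.png

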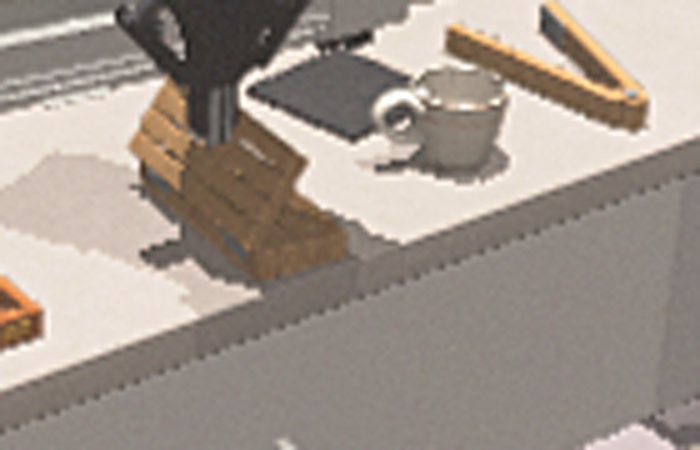

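>>> {"fn": "apply_moves", "kwargs": {
  "deltas": [
    {"tx": 0,"ty": -1,"tz": 0.2,"twist": 0,"fingers": 0},
    {"tx": 0,"ty": -2,"tz": 0.5,"twist": 0,"fingers": 0},
    {"tx": 0,"ty": -3,"tz": 1.0,"twist": 0,"fingers": 0},
    {"tx": 0,"ty": -3.6,"tz": 1.6,"twist": 0,"fingers": 0},
    {"tx": 0,"ty": -3.6,"tz": 2.2,"twist": 0,"fingers": 0}
  ]
}}

```text
time_s: 3.58
eef_pos: [0.4357, 0.0311, 0.0407]
tcp_rot: [-0.165, -3.137, 0.001]
ft_force: [-0.6, -0.9, 0.5]
width: 0.0001
```

>>> {"fn": "apply_moves", "kwargs": {
  "deltas": [
    {"tx": 0,"ty": 0,"tz": 0.4,"twist": 0,"fingers": 0},
    {"tx": 0,"ty": 0,"tz": 0.7,"twist": 0,"fingers": 0},
    {"tx": 0,"ty": 0,"tz": 1.0,"twist": 0,"fingers": 0},
    {"tx": 0,"ty": 0,"tz": 1.0,"twist": 0,"fingers": 0}
  ]
}}

```text
time_s: 4.08
eef_pos: [0.436, 0.0322, 0.032]
tcp_rot: [0.162, 3.137, -0.0]
ft_force: [-3.8, -0.5, 12.2]
width: -0.0001
```

Run:
```python
from h import *
s=bot.sense()
plan(loc(0,-.01,.032),TYAW+np.pi/2)
cv2.imwrite('pics/w4.png',bot.get_image("wrist")[:,:,::-1])
```

```text
t=4.08 pos [0.436  0.0322 0.032 ] tool x [-0.9947  0.103  -0.    ] z [-0.     -0.0003 -1.    ] q7 1.17 F [-3.7899 -0.4724 12.2335] w -0.0001
delta cm [-0.108  -0.1132 -0.003 ] twist 0.0007792218510871418
```

View pics/w4.png

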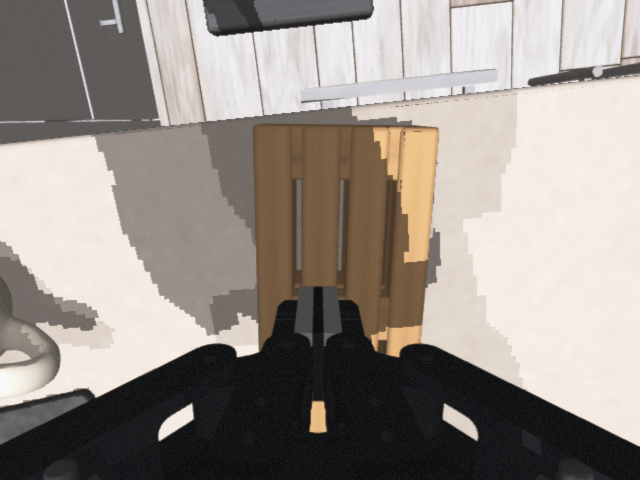

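Run:
```python
from h import *
s=bot.sense()
r=p2w("wrist",[(254,126),(438,128)],.032,s);print(r,np.linalg.norm(r[0]-r[1]))
r=p2w("wrist",[(254,126),(260,330),(438,128),(423,330)],.032,s);print(r, [np.arctan2((r[i+1]-r[i])[1],(r[i+1]-r[i])[0]) for i in (0,2)])
```

```text
[[0.3689 0.018  0.032 ]
 [0.3757 0.0777 0.032 ]] 0.06008158566495624
[[0.3689 0.018  0.032 ]
 [0.4422 0.0098 0.032 ]
 [0.3757 0.0777 0.032 ]
 [0.4484 0.0703 0.032 ]] [np.float64(-0.11190128723343507), np.float64(-0.10167992631181488)]
```

>>> {"fn": "apply_moves", "kwargs": {
  "deltas": [
    {"tx": 0,"ty": 0,"tz": -1.5,"twist": 0,"fingers": 0},
    {"tx": 0,"ty": 0,"tz": -4,"twist": 0,"fingers": 50},
    {"tx": -0.3,"ty": 0.7,"tz": -5,"twist": 0,"fingers": 100},
    {"tx": -0.3,"ty": 0.8,"tz": -5,"twist": 0,"fingers": 100},
    {"tx": -0.3,"ty": 0.8,"tz": -5,"twist": 0,"fingers": 100}
  ]
}}

```text
time_s: 4.75
eef_pos: [0.4394, 0.0397, 0.0809]
tcp_rot: [-0.162, -3.137, 0.0]
ft_force: [0.9, 0.7, -0.4]
width: 0.0723
```

Run:
```python
from h import *
s=bot.sense()
plan([.4415,.0405,.006],-.107+np.pi/2)
cv2.imwrite('pics/w5.png',bot.get_image("wrist")[:,:,::-1])
```

```text
t=4.75 pos [0.4394 0.0397 0.0809] tool x [-0.9947  0.1031  0.0007] z [-0.0007 -0.     -1.    ] q7 1.19 F [ 0.8898  0.7292 -0.4256] w 0.0723
delta cm [-0.21    0.0996  7.4849] twist 0.00373145411999376
```

View pics/w5.png

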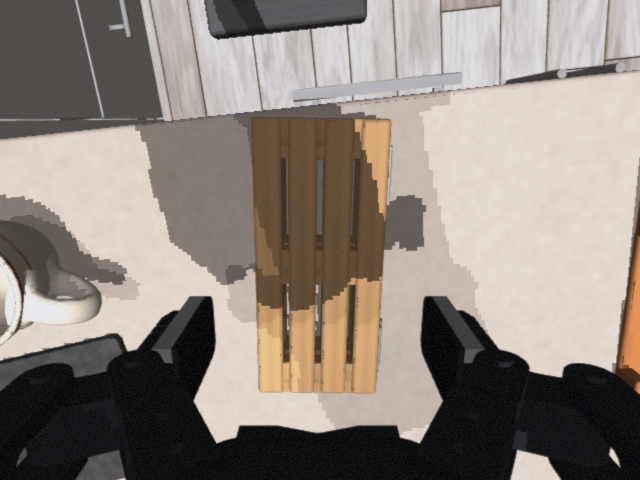

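Run:
```python
from h import *
s=bot.sense()
r=p2w("wrist",[(253,118),(391,118),(376,392),(258,392)],.032,s);m=r.mean(0);print(r,m)
d=np.roll(r,-1,0)-r;print(np.linalg.norm(d,axis=1)); yaw=np.arctan2(*(r[2]+r[3]-r[0]-r[1])[[1,0]]);print(yaw)
plan([m[0],m[1],.006],yaw+np.pi/2)
```

```text
[[0.3688 0.0183 0.032 ]
 [0.3749 0.0781 0.032 ]
 [0.5121 0.0626 0.032 ]
 [0.5059 0.0012 0.032 ]] [0.4404 0.04   0.032 ]
[0.0601 0.1381 0.0617 0.1382]
-0.11810733969099754
t=4.80 pos [0.4391 0.0396 0.0806] tool x [-0.9947  0.1032  0.0014] z [-0.0014 -0.0001 -1.    ] q7 1.19 F [-0.2286  0.4364 -0.5282] w 0.0789
delta cm [-0.1382  0.0597  7.4631] twist 0.014704169627781871
```

>>> {"fn": "apply_moves", "kwargs": {
  "deltas": [
    {"tx": -0.1,"ty": 0,"tz": 3,"twist": 0.01,"fingers": 100},
    {"tx": -0.1,"ty": 0,"tz": 6,"twist": 0.01,"fingers": 100},
    {"tx": -0.1,"ty": 0,"tz": 7.2,"twist": 0.01,"fingers": 100},
    {"tx": -0.1,"ty": 0,"tz": 7.8,"twist": 0.01,"fingers": 100},
    {"tx": -0.1,"ty": 0,"tz": 7.8,"twist": 0.01,"fingers": 60}
  ]
}}

```text
time_s: 5.42
eef_pos: [0.4408, 0.0395, 0.0033]
tcp_rot: [-0.178, -3.136, 0.0]
ft_force: [-1.0, 0.4, -0.1]
width: 0.0698
```

>>> {"fn": "apply_moves", "kwargs": {
  "deltas": [
    {"tx": 0,"ty": 0,"tz": 0,"twist": 0,"fingers": 50},
    {"tx": 0,"ty": 0,"tz": 0,"twist": 0,"fingers": 50},
    {"tx": 0,"ty": 0,"tz": 0,"twist": 0,"fingers": 50},
    {"tx": 0,"ty": 0,"tz": 0,"twist": 0,"fingers": 50}
  ]
}}

```text
time_s: 5.92
eef_pos: [0.4412, 0.0396, 0.004]
tcp_rot: [0.178, 3.135, 0.0]
ft_force: [-1.8, -0.2, 6.3]
width: 0.0605
```

Run:
```python
from h import *
s=bot.sense()
plan([.4404,.04,.08],-.107+np.pi/2)
cv2.imwrite('pics/w6.png',bot.get_image("wrist")[:,:,::-1])
```

```text
t=5.92 pos [0.4412 0.0396 0.004 ] tool x [-0.9935  0.1135 -0.0011] z [ 0.0011  0.0001 -1.    ] q7 1.12 F [-1.7807 -0.235   6.3046] w 0.0605
delta cm [ 0.0795  0.0335 -7.5998] twist -0.0067327304629114515
```

View pics/w6.png

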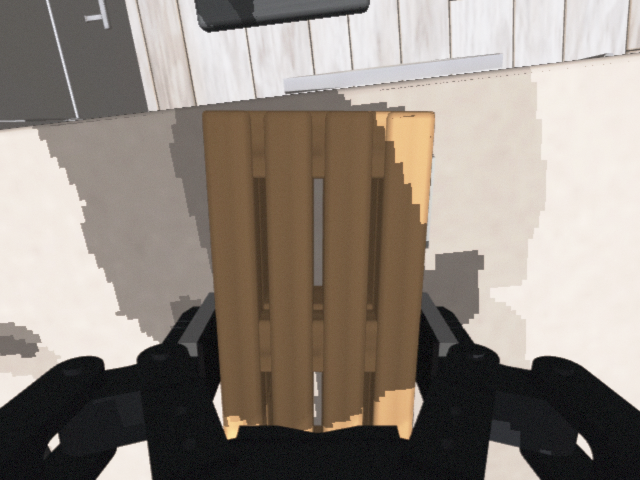

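>>> {"fn": "apply_moves", "kwargs": {
  "deltas": [
    {"tx": 0,"ty": 0,"tz": -1,"twist": 0,"fingers": 50},
    {"tx": 0,"ty": 0,"tz": -3,"twist": 0,"fingers": 50},
    {"tx": 0,"ty": 0,"tz": -6,"twist": 0,"fingers": 50},
    {"tx": 0,"ty": 0,"tz": -9,"twist": 0,"fingers": 50},
    {"tx": 0,"ty": 0,"tz": -10,"twist": 0,"fingers": 50}
  ]
}}

```text
time_s: 6.6
eef_pos: [0.4416, 0.0393, 0.1049]
tcp_rot: [0.179, 3.134, 0.0]
ft_force: [0.5, 0.7, -4.1]
width: 0.0609
```

Run:
```python
from h import *
s=bot.sense()
plan([.492,.321,.10],-.04+np.pi/2)
cv2.imwrite('pics/w7.png',bot.get_image("wrist")[:,:,::-1])
```

```text
t=6.60 pos [0.4416 0.0393 0.1049] tool x [-0.9935  0.1138 -0.0028] z [ 0.0029  0.0001 -1.    ] q7 1.20 F [ 0.4708  0.7004 -4.0725] w 0.0609
delta cm [-1.7982 28.5562  0.5112] twist -0.07407400767466799
```

View pics/w7.png

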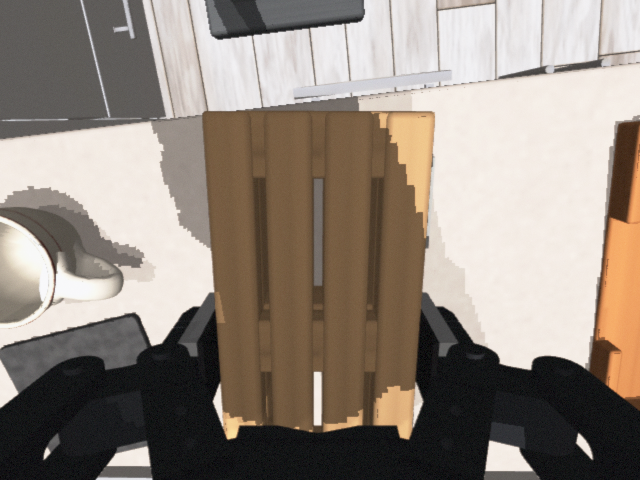

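>>> {"fn": "apply_moves", "kwargs": {
  "deltas": [
    {"tx": -0.2,"ty": 3,"tz": 0,"twist": -0.02,"fingers": 50},
    {"tx": -0.6,"ty": 8,"tz": 0,"twist": -0.04,"fingers": 50},
    {"tx": -1.0,"ty": 13,"tz": 0,"twist": -0.06,"fingers": 50},
    {"tx": -1.4,"ty": 18,"tz": 0,"twist": -0.074,"fingers": 50},
    {"tx": -1.8,"ty": 22,"tz": 0,"twist": -0.074,"fingers": 50}
  ]
}}

```text
time_s: 7.28
eef_pos: [0.4827, 0.2578, 0.1018]
tcp_rot: [-0.06, -3.139, 0.001]
ft_force: [0.3, -0.7, -4.0]
width: 0.061
```

>>> {"fn": "apply_moves", "kwargs": {
  "deltas": [
    {"tx": 0,"ty": 3,"tz": 0,"twist": 0,"fingers": 50},
    {"tx": 0,"ty": 5.5,"tz": 0,"twist": 0,"fingers": 50},
    {"tx": 0,"ty": 6,"tz": 0,"twist": 0,"fingers": 50},
    {"tx": 0,"ty": 6,"tz": 0,"twist": 0,"fingers": 50}
  ]
}}

```text
time_s: 7.78
eef_pos: [0.4852, 0.3148, 0.1021]
tcp_rot: [-0.062, -3.139, 0.003]
ft_force: [-0.4, -0.4, -4.5]
width: 0.0608
```

Run:
```python
from h import *
s=bot.sense()
plan([.492,.321,.10],-.04+np.pi/2)
cv2.imwrite('pics/w8.png',bot.get_image("wrist")[:,:,::-1])
```

```text
t=7.78 pos [0.4852 0.3148 0.1021] tool x [-0.9992  0.0396  0.0018] z [-0.0019 -0.0018 -1.    ] q7 0.74 F [-0.3595 -0.4051 -4.4773] w 0.0608
delta cm [-0.6519  0.645   0.2027] twist 0.00035868569243802106
```

View pics/w8.png

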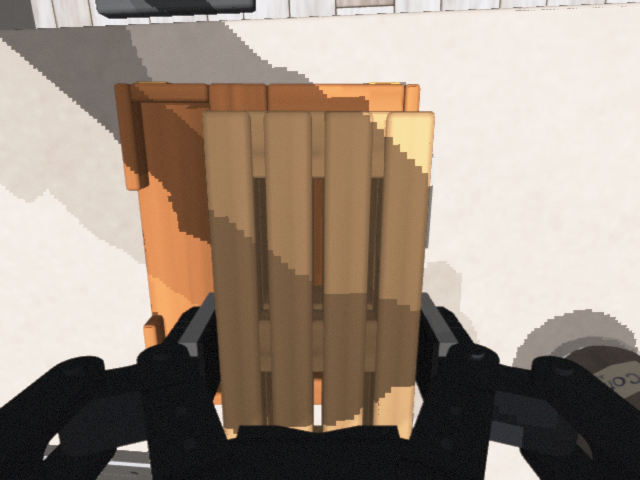

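Run:
```python
from h import *
s=bot.sense()
r=p2w("wrist",[(116,84),(419,84)],.019,s);print(r,np.linalg.norm(r[0]-r[1]))
v=r[1]-r[0];v/=np.linalg.norm(v);u=np.array([v[1],-v[0],0]);yaw=np.arctan2(u[1],u[0])
C=r.mean(0)+.095*u;print("case",C,yaw);B=C+.035*v
print("bay",B)
t=p2w("wrist",[(204,112),(434,112)],s["eef_pos"][2]+.028,s);print(t,np.linalg.norm(t[0]-t[1]))
tv=t[1]-t[0];tv/=np.linalg.norm(tv);tu=np.array([tv[1],-tv[0],0]);T=t.mean(0)+.07*tu;print("triv",T,np.arctan2(tu[1],tu[0]))
M=R.from_rotvec(s["tcp_rot"]).as_matrix();print("need",M.T@(B-T)*100)
# left wall line
l=p2w("wrist",[(116,84),(126,190)],.019,s);print(l,np.arctan2(*(l[1]-l[0])[[1,0]]))
# inner edges of top: right col where wall edge
for p in [(.031,-.035)]:pass
P=[C+a*u+b*v for a in(-.095,.095) for b in(-.078,.078)];print(w2p("top",P), w2p("scene",P))
```

```text
[[0.3973 0.2153 0.019 ]
 [0.4033 0.3681 0.019 ]] 0.15287319004994973
case [0.4952 0.288  0.019 ] -0.03945295888480416
bay [0.4966 0.3229 0.019 ]
[[0.4151 0.2872 0.1303]
 [0.4175 0.347  0.1303]] 0.059861067456438384
triv [0.4862 0.3144 0.1303] -0.03927510794705356
need [-1.0186  0.9196 11.1245]
[[0.3973 0.2153 0.019 ]
 [0.4511 0.2117 0.019 ]] -0.06699178789214599
[[266.6092 291.7578]
 [210.9018 289.7478]
 [269.762  224.9168]
 [214.9814 222.9664]] [[307.5869 284.8864]
 [257.3751 300.9385]
 [274.3614 257.4367]
 [226.9945 270.6804]]
```

>>> {"fn": "apply_moves", "kwargs": {
  "deltas": [
    {"tx": -0.4,"ty": 0.4,"tz": 1,"twist": 0,"fingers": 50},
    {"tx": -0.8,"ty": 0.8,"tz": 3,"twist": 0,"fingers": 50},
    {"tx": -0.8,"ty": 0.8,"tz": 5,"twist": 0,"fingers": 50},
    {"tx": -0.8,"ty": 0.8,"tz": 6,"twist": 0,"fingers": 50},
    {"tx": -0.8,"ty": 0.8,"tz": 6,"twist": 0,"fingers": 50}
  ]
}}

```text
time_s: 8.45
eef_pos: [0.4931, 0.3229, 0.0417]
tcp_rot: [-0.062, -3.138, 0.003]
ft_force: [-0.3, 0.6, -4.4]
width: 0.0612
```

Run:
```python
from h import *
s=bot.sense()
plan([.492,.321,.028],-.04+np.pi/2)
cv2.imwrite('pics/w9.png',bot.get_image("wrist")[:,:,::-1])
```

```text
t=8.45 pos [0.4931 0.3229 0.0417] tool x [-0.9992  0.0396  0.0026] z [-0.0027 -0.0016 -1.    ] q7 0.71 F [-0.2604  0.6044 -4.3857] w 0.0612
delta cm [ 0.1004 -0.1891  1.3657] twist 0.0003679490231380811
```

View pics/w9.png

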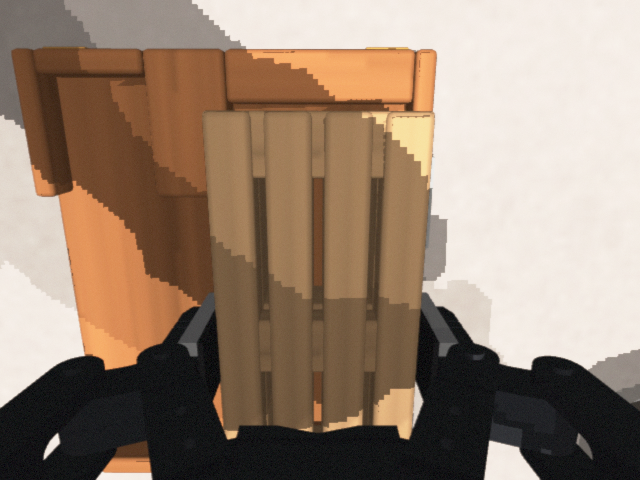

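```bash
cat > rel.py <<'E'
from h import *
def rel(s,case2,bay2,wally,tri2,ztop,far=None):
    M=R.from_rotvec(s["tcp_rot"]).as_matrix()
    r=p2w("wrist",case2,.019,s);v=r[1]-r[0];L=np.linalg.norm(v);v/=L;u=np.array([v[1],-v[0],0])
    yaw=np.arctan2(u[1],u[0]);C=r.mean(0)+(.095-.0013)*u;B=C+.035*v
    print("case",C,yaw,"len",L,"bay",B)
    b=p2w("wrist",bay2,.019,s);print("bay walls from C (want 0,.070):",(b-C)@v,"x",(b-C)@u)
    t=p2w("wrist",tri2,s["eef_pos"][2]+ztop,s);tv=t[1]-t[0];tL=np.linalg.norm(tv);tv/=tL;tu=np.array([tv[1],-tv[0],0])
    T=t.mean(0)+(.07-.001)*tu;print("tri",T,np.arctan2(tu[1],tu[0]),"len",tL)
    d=B-T;print("tri needs world",d," tool cm",M.T@d*100,"in case axes x,y",d@u,d@v)
    return C,yaw,T
E
python3 - <<'E'
from rel import *
s=bot.sense()
rel(s,[(12,50),(437,50)],[(226,100),(413,100)],0,[(204,112),(434,112)],.028)
E
```

```text
case [0.4946 0.2892 0.019 ] -0.038354817579555917 len 0.15466394925829383 bay [0.4959 0.3242 0.019 ]
bay walls from C (want 0,.070): [-0.0004  0.0697] x [-0.0764 -0.0764]
tri [0.4935 0.3237 0.0706] -0.038155518535340896 len 0.05984858093876707
tri needs world [ 0.0024  0.0005 -0.0516]  tool cm [-0.2471  0.0655  5.1645] in case axes x,y 0.002414466251961125 0.000618344805871609
```

>>> {"fn": "apply_moves", "kwargs": {
  "deltas": [
    {"tx": -0.1,"ty": 0,"tz": 0.4,"twist": 0,"fingers": 50},
    {"tx": -0.2,"ty": 0.05,"tz": 0.9,"twist": 0,"fingers": 50},
    {"tx": -0.2,"ty": 0.05,"tz": 1.3,"twist": 0,"fingers": 50},
    {"tx": -0.2,"ty": 0.05,"tz": 1.3,"twist": 0,"fingers": 50}
  ]
}}

```text
time_s: 9.0
eef_pos: [0.496, 0.3238, 0.0299]
tcp_rot: [-0.062, -3.14, 0.001]
ft_force: [-0.4, -0.5, -4.1]
width: 0.0611
```

Run:
```python
from h import *
plan([.492,.321,.009],-.04+np.pi/2)
cv2.imwrite('pics/w10.png',bot.get_image("wrist")[:,:,::-1])
```

```text
t=9.00 pos [0.496  0.3238 0.0299] tool x [-0.9992  0.0397  0.0007] z [-0.0007 -0.0005 -1.    ] q7 0.70 F [-0.4263 -0.4526 -4.1192] w 0.0611
delta cm [ 0.3855 -0.2944  2.09  ] twist 0.00029237256149095003
```

View pics/w10.png

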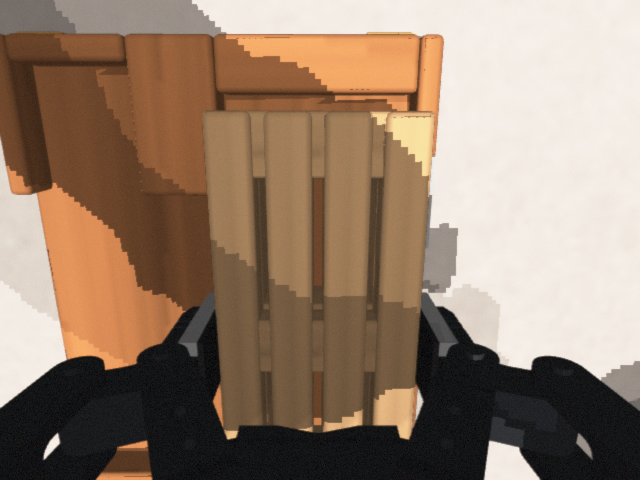

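Run:
```python
from rel import *
s=bot.sense()
rel(s,[(-4,36),(442,36)],[(215,93),(418,93)],0,[(204,112),(434,112)],.028)
```

```text
case [0.4944 0.2909 0.019 ] -0.038320153386724565 len 0.14876011510595544 bay [0.4957 0.3259 0.019 ]
bay walls from C (want 0,.070): [-0.0025  0.0675] x [-0.0757 -0.0757]
tri [0.4957 0.3242 0.0581] -0.03815031148488013 len 0.059821945752580236
tri needs world [-0.      0.0017 -0.0391]  tool cm [0.0067 0.167  3.9113] in case axes x,y -7.931919053319617e-05 0.0016629232293484664
```

>>> {"fn": "apply_moves", "kwargs": {
  "deltas": [
    {"tx": 0,"ty": 0,"tz": 0.5,"twist": 0,"fingers": 50},
    {"tx": 0,"ty": 0,"tz": 1.0,"twist": 0,"fingers": 50},
    {"tx": 0,"ty": 0,"tz": 1.5,"twist": 0,"fingers": 50},
    {"tx": 0,"ty": 0,"tz": 1.9,"twist": 0,"fingers": 50},
    {"tx": 0,"ty": 0,"tz": 1.9,"twist": 0,"fingers": 50}
  ]
}}

```text
time_s: 9.68
eef_pos: [0.4959, 0.3238, 0.0108]
tcp_rot: [-0.062, -3.14, 0.001]
ft_force: [0.5, 0.1, -4.3]
width: 0.0608
```

Run:
```python
from h import *
plan([.492,.321,.009],-.04+np.pi/2)
cv2.imwrite('pics/w11.png',bot.get_image("wrist")[:,:,::-1])
```

```text
t=9.68 pos [0.4959 0.3238 0.0108] tool x [-0.9992  0.0397  0.0008] z [-0.0008 -0.0005 -1.    ] q7 0.70 F [ 0.536   0.0965 -4.2621] w 0.0608
delta cm [ 0.3833 -0.298   0.1759] twist 0.0002896961982785662
```

View pics/w11.png

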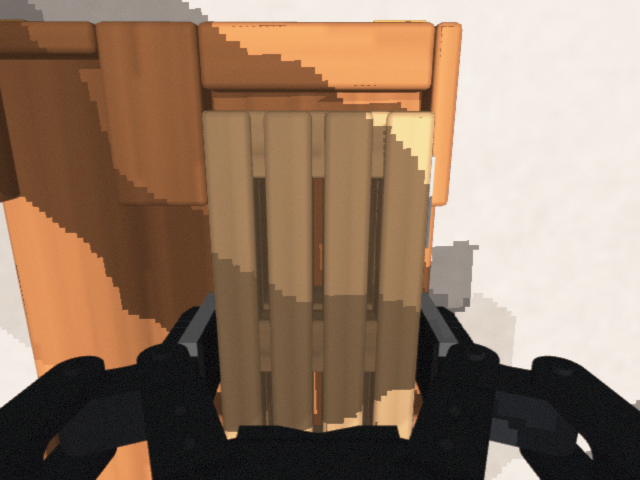

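>>> {"fn": "apply_moves", "kwargs": {
  "deltas": [
    {"tx": 0,"ty": 0,"tz": 0.1,"twist": 0,"fingers": 50},
    {"tx": 0,"ty": 0,"tz": 0.2,"twist": 0,"fingers": 50},
    {"tx": 0,"ty": 0,"tz": 0.25,"twist": 0,"fingers": 50}
  ]
}}

```text
time_s: 10.1
eef_pos: [0.4964, 0.3241, 0.0091]
tcp_rot: [0.062, 3.141, 0.0]
ft_force: [-1.3, -1.8, 1.8]
width: 0.0609
```

>>> {"fn": "apply_moves", "kwargs": {
  "deltas": [
    {"tx": 0,"ty": 0,"tz": 0,"twist": 0,"fingers": 75},
    {"tx": 0,"ty": 0,"tz": 0,"twist": 0,"fingers": 85},
    {"tx": 0,"ty": 0,"tz": 0,"twist": 0,"fingers": 90},
    {"tx": 0,"ty": 0,"tz": -3,"twist": 0,"fingers": 90},
    {"tx": 0,"ty": 0,"tz": -6,"twist": 0,"fingers": 90}
  ]
}}

```text
time_s: 10.72
eef_pos: [0.496, 0.3239, 0.0692]
tcp_rot: [-0.062, -3.14, 0.001]
ft_force: [-0.0, -0.1, -0.3]
width: 0.0771
```

Run:
```python
from h import *
plan([.4957,.3234,.038],-.04+np.pi/2)
cv2.imwrite('pics/w12.png',bot.get_image("wrist")[:,:,::-1])
```

```text
t=10.72 pos [0.496  0.3239 0.0692] tool x [-0.9992  0.0396  0.0008] z [-0.0008 -0.0004 -1.    ] q7 0.72 F [-0.0156 -0.131  -0.3319] w 0.0771
delta cm [ 0.0271 -0.0501  3.1201] twist 0.0003416875132773445
```

View pics/w12.png

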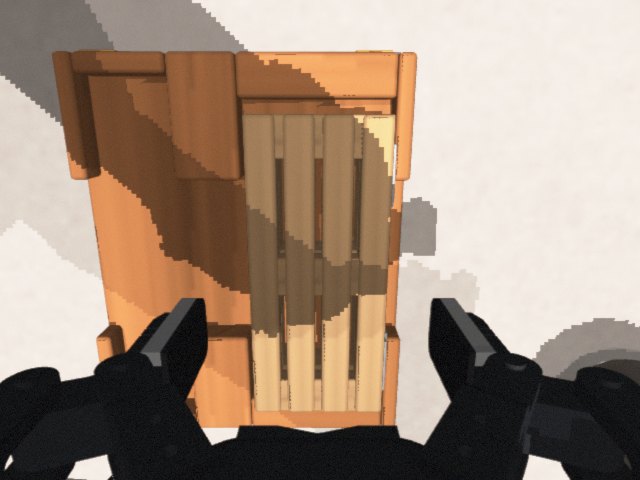

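Run:
```python
from rel import *
s=bot.sense()
C,yaw,T=rel(s,[(53,52),(416,52)],[(238,97),(396,97)],0,[(243,115),(394,115)],.037-s["eef_pos"][2])
t=p2w("wrist",[(243,115),(394,115),(382,411),(255,411)],.037,s);print(t,t.mean(0),np.linalg.norm(np.roll(t,-1,0)-t,axis=1))
plan([.492,.310,.08],-.04+np.pi/2)
```

```text
case [0.4959 0.2901 0.019 ] -0.03779015313646815 len 0.15618269132558996 bay [0.4972 0.3251 0.019 ]
bay walls from C (want 0,.070): [0.0005 0.0704] x [-0.0753 -0.0753]
tri [0.4986 0.326  0.037 ] -0.03810685746390803 len 0.06139499074857524
tri needs world [-0.0014 -0.0009 -0.018 ]  tool cm [ 0.1476 -0.1064  1.799 ] in case axes x,y -0.001395781619907959 -0.001002595562325812
[[0.4285 0.298  0.037 ]
 [0.4309 0.3593 0.037 ]
 [0.5727 0.3549 0.037 ]
 [0.5702 0.2917 0.037 ]] [0.5006 0.326  0.037 ] [0.0614 0.1419 0.0633 0.1418]
t=10.78 pos [0.4984 0.3257 0.0736] tool x [-0.9992  0.0396 -0.0045] z [ 0.0047  0.0031 -1.    ] q7 0.72 F [ 2.0276 -0.2608  2.1741] w 0.0769
delta cm [ 0.5752 -1.593  -0.6509] twist 0.0004051561302291784
```

>>> {"fn": "apply_moves", "kwargs": {
  "deltas": [
    {"tx": 0,"ty": -0.8,"tz": 0,"twist": 0,"fingers": 0},
    {"tx": 0,"ty": -1.2,"tz": 0,"twist": 0,"fingers": 0},
    {"tx": 0,"ty": -1.2,"tz": 0,"twist": 0,"fingers": 0},
    {"tx": 0,"ty": -1.2,"tz": 1.5,"twist": 0,"fingers": 0},
    {"tx": 0,"ty": -1.2,"tz": 2.4,"twist": 0,"fingers": 0}
  ]
}}

```text
time_s: 11.4
eef_pos: [0.4949, 0.3117, 0.043]
tcp_rot: [-0.062, -3.139, 0.001]
ft_force: [-0.7, -0.2, -0.2]
width: 0.0
```

>>> {"fn": "apply_moves", "kwargs": {
  "deltas": [
    {"tx": 0,"ty": 0,"tz": 0.3,"twist": 0,"fingers": 0},
    {"tx": 0,"ty": 0,"tz": 0.6,"twist": 0,"fingers": 0},
    {"tx": 0,"ty": 0,"tz": 0.9,"twist": 0,"fingers": 0},
    {"tx": 0,"ty": 0,"tz": 1.0,"twist": 0,"fingers": 0}
  ]
}}

```text
time_s: 11.9
eef_pos: [0.496, 0.3123, 0.0368]
tcp_rot: [0.062, 3.14, -0.001]
ft_force: [-7.1, -4.3, 22.2]
width: 0.0001
```

>>> {"fn": "apply_moves", "kwargs": {
  "deltas": [
    {"tx": 0,"ty": 0,"tz": -3,"twist": 0,"fingers": 0},
    {"tx": 1,"ty": -2,"tz": -7,"twist": 0,"fingers": 50},
    {"tx": 3,"ty": -7,"tz": -10,"twist": 0,"fingers": 100},
    {"tx": 5,"ty": -12,"tz": -11,"twist": 0,"fingers": 100},
    {"tx": 7,"ty": -17,"tz": -11,"twist": 0,"fingers": 100}
  ]
}}

```text
time_s: 12.52
eef_pos: [0.4196, 0.1439, 0.1462]
tcp_rot: [0.062, 3.137, 0.001]
ft_force: [1.1, -1.4, 0.6]
width: 0.0723
```

>>> {"fn": "apply_moves", "kwargs": {
  "deltas": [
    {"tx": 0,"ty": -5,"tz": 0,"twist": 0,"fingers": 100},
    {"tx": 0,"ty": -10,"tz": 0,"twist": 0,"fingers": 100},
    {"tx": 0,"ty": -15,"tz": 0,"twist": 0.02,"fingers": 100},
    {"tx": 0,"ty": -20,"tz": 0,"twist": 0.04,"fingers": 100},
    {"tx": 0,"ty": -25,"tz": 0,"twist": 0.06,"fingers": 100}
  ]
}}

```text
time_s: 13.15
eef_pos: [0.4094, -0.1065, 0.1454]
tcp_rot: [0.157, 3.136, -0.001]
ft_force: [1.1, -0.5, -1.0]
width: 0.085
```

Run:
```python
from h import *
plan([.466,-.2555,.13],-.118+np.pi/2)
```

```text
t=13.15 pos [ 0.4094 -0.1065  0.1454] tool x [-0.995   0.1001 -0.0017] z [ 0.0017 -0.0004 -1.    ] q7 1.63 F [ 1.1434 -0.5404 -0.9547] w 0.0850
delta cm [ -7.1173 -14.2609   1.5545] twist 0.017777200575933794
```

>>> {"fn": "apply_moves", "kwargs": {
  "deltas": [
    {"tx": 0,"ty": -5,"tz": 0,"twist": 0.02,"fingers": 100},
    {"tx": -1,"ty": -10,"tz": 0,"twist": 0.02,"fingers": 100},
    {"tx": -4,"ty": -13.5,"tz": 0,"twist": 0.02,"fingers": 100},
    {"tx": -6.5,"ty": -14.2,"tz": 0,"twist": 0.02,"fingers": 100},
    {"tx": -6.5,"ty": -14.2,"tz": 0,"twist": 0.02,"fingers": 100}
  ]
}}

```text
time_s: 13.78
eef_pos: [0.4614, -0.2535, 0.145]
tcp_rot: [0.188, 3.134, -0.001]
ft_force: [0.2, -0.1, -0.1]
width: 0.0854
```

Run:
```python
from h import *
plan([.466,-.2555,.13],-.118+np.pi/2)
cv2.imwrite('pics/w13.png',bot.get_image("wrist")[:,:,::-1])
```

```text
t=13.78 pos [ 0.4614 -0.2535  0.145 ] tool x [-0.9928  0.1198 -0.0019] z [ 0.0018 -0.0006 -1.    ] q7 1.88 F [ 0.1991 -0.1425 -0.1395] w 0.0854
delta cm [-0.4784 -0.1463  1.5044] twist -0.00209266520687601
```

View pics/w13.png

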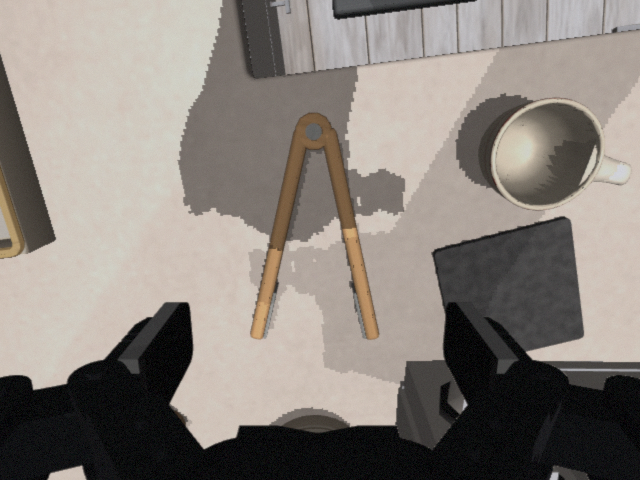

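Run:
```python
from h import *
s=bot.sense()
r=p2w("wrist",[(314,131),(258,336),(372,336)],.022,s);print(r)
a=[np.arctan2(*(r[i]-r[0])[[1,0]]) for i in(1,2)];L=[np.linalg.norm(r[i]-r[0]) for i in (1,2)];b=np.mean(a);print(a,L,b)
g=r[0]+.070*np.array([np.cos(b),np.sin(b),0]);print(g);plan([g[0],g[1],.003],b+np.pi/2)
print(p2w("wrist",[(405,365),(440,385)],.06,s))
```

```text
[[ 0.4001 -0.2478  0.022 ]
 [ 0.5333 -0.3033  0.022 ]
 [ 0.5427 -0.2243  0.022 ]]
[np.float64(-0.3943183104154467), np.float64(0.16328732046555078)] [np.float64(0.14434685972635772), np.float64(0.14452307926999544)] -0.11551549497494795
[ 0.4696 -0.2559  0.022 ]
t=13.82 pos [ 0.4599 -0.2525  0.1447] tool x [-0.9929  0.1192  0.0002] z [-0.0001  0.0003 -1.    ] q7 1.88 F [-0.4101 -0.2886  0.3832] w 0.0855
delta cm [-1.006  -0.2288 14.1669] twist -0.003976796453028397
[[ 0.5431 -0.2089  0.06  ]
 [ 0.5597 -0.1883  0.06  ]]
```

>>> {"fn": "apply_moves", "kwargs": {
  "deltas": [
    {"tx": -0.8,"ty": -0.2,"tz": 4,"twist": 0,"fingers": 100},
    {"tx": -0.9,"ty": -0.2,"tz": 8,"twist": 0,"fingers": 100},
    {"tx": -0.9,"ty": -0.2,"tz": 11.5,"twist": 0,"fingers": 100},
    {"tx": -0.9,"ty": -0.2,"tz": 13.5,"twist": 0,"fingers": 100},
    {"tx": -0.9,"ty": -0.2,"tz": 14.2,"twist": 0,"fingers": 100}
  ]
}}

```text
time_s: 14.45
eef_pos: [0.4666, -0.2543, 0.0017]
tcp_rot: [-0.187, -3.133, -0.002]
ft_force: [0.2, 0.7, 0.5]
width: 0.0857
```

Run:
```python
from h import *
plan([.4696,-.2559,.003],-.1155+np.pi/2)
cv2.imwrite('pics/w14.png',bot.get_image("wrist")[:,:,::-1])
```

```text
t=14.45 pos [ 0.4666 -0.2543  0.0017] tool x [-0.9929  0.1186  0.0031] z [-0.0029  0.0016 -1.    ] q7 1.87 F [0.2116 0.6695 0.5141] w 0.0857
delta cm [-0.3148 -0.1233 -0.1281] twist -0.003429862207323664
```

View pics/w14.png

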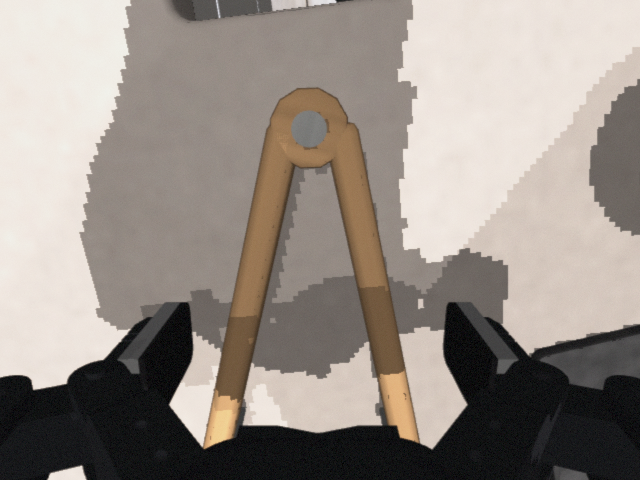

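>>> {"fn": "apply_moves", "kwargs": {
  "deltas": [
    {"tx": 0,"ty": 0,"tz": 0,"twist": 0,"fingers": 60},
    {"tx": 0,"ty": 0,"tz": -0.1,"twist": 0,"fingers": 45},
    {"tx": 0,"ty": 0,"tz": -0.3,"twist": 0,"fingers": 35},
    {"tx": 0,"ty": 0,"tz": -0.4,"twist": 0,"fingers": 25},
    {"tx": 0,"ty": 0,"tz": -0.4,"twist": 0,"fingers": 15}
  ]
}}

```text
time_s: 15.12
eef_pos: [0.469, -0.2559, 0.0076]
tcp_rot: [0.188, 3.135, -0.001]
ft_force: [-1.0, 0.1, 7.9]
width: 0.0217
```

>>> {"fn": "apply_moves", "kwargs": {
  "deltas": [
    {"tx": 0,"ty": 0,"tz": 0,"twist": 0,"fingers": 10},
    {"tx": 0,"ty": 0,"tz": 0,"twist": 0,"fingers": 10},
    {"tx": 0,"ty": 0,"tz": 0,"twist": 0,"fingers": 10},
    {"tx": 0,"ty": 0,"tz": 0,"twist": 0,"fingers": 10}
  ]
}}

```text
time_s: 15.62
eef_pos: [0.469, -0.2559, 0.0077]
tcp_rot: [0.188, 3.135, -0.001]
ft_force: [-1.2, 0.9, 7.5]
width: 0.0219
```

Run:
```python
from h import *
plan([.4696,-.2559,.13],-.1155+np.pi/2)
cv2.imwrite('pics/w15.png',bot.get_image("wrist")[:,:,::-1])
```

```text
t=15.62 pos [ 0.469  -0.2559  0.0077] tool x [-0.9928  0.1195 -0.0012] z [ 0.0011 -0.0005 -1.    ] q7 1.87 F [-1.1581  0.8526  7.4591] w 0.0219
delta cm [ -0.07     0.0058 -12.2324] twist -0.004287104288796417
```

View pics/w15.png

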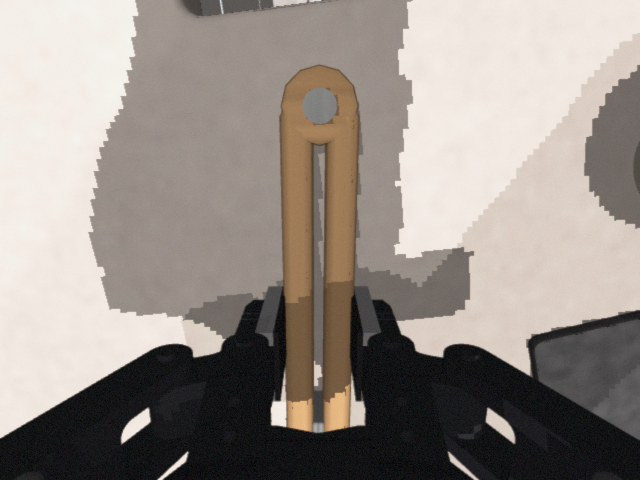

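Run:
```python
from h import *
s=bot.sense();M=R.from_rotvec(s["tcp_rot"]).as_matrix()
P=p2w("wrist",[(320,105),(320,66)],.022,s);print((P-s["eef_pos"])@M)
```

```text
[[ 0.0715  0.0005 -0.0144]
 [ 0.082   0.0004 -0.0144]]
```

>>> {"fn": "apply_moves", "kwargs": {
  "deltas": [
    {"tx": 0,"ty": 0,"tz": -1,"twist": 0,"fingers": 10},
    {"tx": 0,"ty": 0,"tz": -3,"twist": 0,"fingers": 10},
    {"tx": 2,"ty": 0,"tz": -7,"twist": 0,"fingers": 10},
    {"tx": 4,"ty": 0,"tz": -11,"twist": 0,"fingers": 10},
    {"tx": 5,"ty": 1,"tz": -13,"twist": 0,"fingers": 10}
  ]
}}

```text
time_s: 16.3
eef_pos: [0.4192, -0.2407, 0.1389]
tcp_rot: [0.191, 3.134, -0.002]
ft_force: [0.0, -0.3, -0.5]
width: 0.0221
```

Run:
```python
from h import *
plan([.42,.1,.14],-.04+np.pi/2)
cv2.imwrite('pics/w16.png',bot.get_image("wrist")[:,:,::-1])
```

```text
t=16.30 pos [ 0.4192 -0.2407  0.1389] tool x [-0.9926  0.1216 -0.0014] z [ 0.0013 -0.0013 -1.    ] q7 1.90 F [ 0.0311 -0.2834 -0.5227] w 0.0221
delta cm [ 4.0578 33.8298 -0.1584] twist -0.0818701977586116
```

View pics/w16.png

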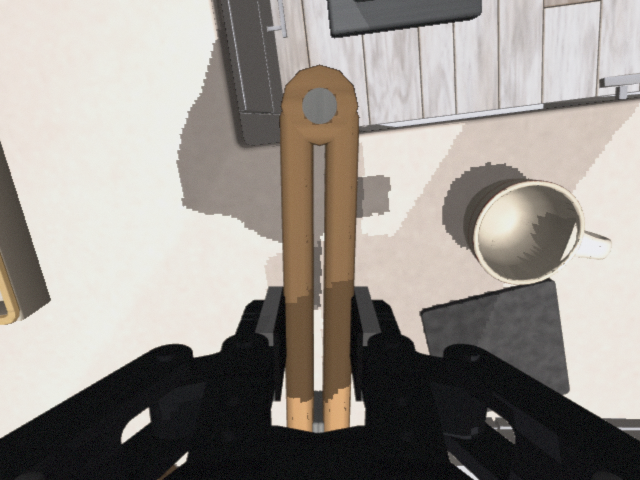

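>>> {"fn": "apply_moves", "kwargs": {
  "deltas": [
    {"tx": 0.4,"ty": 4,"tz": 0,"twist": -0.02,"fingers": 10},
    {"tx": 1.0,"ty": 9,"tz": 0,"twist": -0.04,"fingers": 10},
    {"tx": 1.6,"ty": 14,"tz": 0,"twist": -0.06,"fingers": 10},
    {"tx": 2.3,"ty": 19,"tz": 0,"twist": -0.08,"fingers": 10},
    {"tx": 3.0,"ty": 24,"tz": 0,"twist": -0.083,"fingers": 10}
  ]
}}

```text
time_s: 16.98
eef_pos: [0.4185, 0.0036, 0.1365]
tcp_rot: [-0.057, -3.141, -0.0]
ft_force: [0.9, -0.7, -0.7]
width: 0.0219
```

Run:
```python
from h import *
plan([.4945-.0019,.2895-.05,.10],-.038+np.pi/2)
```

```text
t=16.98 pos [0.4185 0.0036 0.1365] tool x [-0.9993  0.0365  0.0003] z [-0.0003  0.0001 -1.    ] q7 1.40 F [ 0.9032 -0.7483 -0.7187] w 0.0219
delta cm [-6.542  23.8415  3.6509] twist 0.0015079120819363467
```

>>> {"fn": "apply_moves", "kwargs": {
  "deltas": [
    {"tx": 0,"ty": 5,"tz": 0,"twist": 0,"fingers": 10},
    {"tx": 0,"ty": 10,"tz": 0,"twist": 0,"fingers": 10},
    {"tx": 0,"ty": 15,"tz": 0,"twist": 0,"fingers": 10},
    {"tx": -0.5,"ty": 20,"tz": 0.5,"twist": 0,"fingers": 10},
    {"tx": -2,"ty": 23.5,"tz": 1.5,"twist": 0,"fingers": 10}
  ]
}}

```text
time_s: 17.6
eef_pos: [0.447, 0.2391, 0.1215]
tcp_rot: [-0.053, -3.141, -0.001]
ft_force: [0.4, -0.7, -1.5]
width: 0.0219
```

>>> {"fn": "apply_moves", "kwargs": {
  "deltas": [
    {"tx": -1.5,"ty": 0.2,"tz": 1,"twist": 0,"fingers": 10},
    {"tx": -3,"ty": 0.3,"tz": 2,"twist": 0,"fingers": 10},
    {"tx": -4,"ty": 0.3,"tz": 3,"twist": 0,"fingers": 10},
    {"tx": -4.3,"ty": 0.3,"tz": 4,"twist": 0,"fingers": 10},
    {"tx": -4.3,"ty": 0.3,"tz": 4,"twist": 0,"fingers": 10}
  ]
}}

```text
time_s: 18.23
eef_pos: [0.4898, 0.2364, 0.0807]
tcp_rot: [-0.06, -3.139, 0.002]
ft_force: [-0.9, -0.1, -1.0]
width: 0.0217
```

Run:
```python
from h import *
plan([.4945-.0019,.2895-.05,.05],-.038+np.pi/2)
cv2.imwrite('pics/w17.png',bot.get_image("wrist")[:,:,::-1])
```

```text
t=18.23 pos [0.4898 0.2364 0.0807] tool x [-0.9993  0.0379  0.0022] z [-0.0022 -0.0011 -1.    ] q7 0.86 F [-0.8723 -0.0524 -1.0432] w 0.0217
delta cm [-0.2755  0.3195  3.0702] twist 8.036128941424359e-05
```

View pics/w17.png

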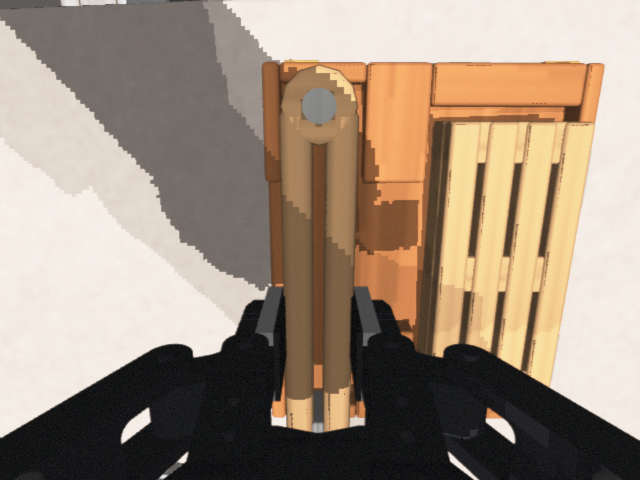

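```bash
cat > rel2.py <<'E'
from h import *
def rel2(s,case2,pin,walls):
    M=R.from_rotvec(s["tcp_rot"]).as_matrix()
    r=p2w("wrist",case2,.019,s);v=r[1]-r[0];L=np.linalg.norm(v);v/=L;u=np.array([v[1],-v[0],0])
    C=r.mean(0)+(.095-.0013)*u;B=C-.05*v
    w=p2w("wrist",walls,.019,s);print("case",C,np.arctan2(u[1],u[0]),L,"bay",B,"narrow walls (-.07,-.03)",(w-C)@v)
    p=p2w("wrist",[pin],s["eef_pos"][2]+.0143,s)[0];x=-M[:,0];x[2]=0
    T=p+.072*x;d=B-T;print("tongs",T,"need tool cm",M.T@d*100,"case axes",d@u,d@v)
E
python3 - <<'E'
from rel2 import *
rel2(bot.sense(),[(263,63),(604,64)],(319,105),[(280,80),(366,80)])
E
```

```text
case [0.4939 0.2886 0.019 ] -0.03876927992780733 0.1539924265513212 bay [0.492  0.2387 0.019 ] narrow walls (-.07,-.03) [-0.0695 -0.0302]
tongs [0.4904 0.2371 0.0956] need tool cm [-0.1611  0.1679  7.6603] case axes 0.0015002840939637343 0.0016311751290784035
```

>>> {"fn": "apply_moves", "kwargs": {
  "deltas": [
    {"tx": -0.2,"ty": 0.2,"tz": 1.5,"twist": 0,"fingers": 10},
    {"tx": -0.2,"ty": 0.2,"tz": 3,"twist": 0,"fingers": 10},
    {"tx": -0.2,"ty": 0.2,"tz": 4.4,"twist": 0,"fingers": 10},
    {"tx": -0.2,"ty": 0.2,"tz": 4.9,"twist": 0,"fingers": 10},
    {"tx": -0.2,"ty": 0.2,"tz": 4.9,"twist": 0,"fingers": 10}
  ]
}}

```text
time_s: 18.9
eef_pos: [0.4922, 0.2394, 0.0322]
tcp_rot: [-0.057, -3.14, 0.001]
ft_force: [0.2, 0.4, -1.3]
width: 0.0215
```

Run:
```python
from h import *
plan([.4945-.0019,.2895-.05,.0127],-.038+np.pi/2)
cv2.imwrite('pics/w18.png',bot.get_image("wrist")[:,:,::-1])
```

```text
t=18.90 pos [0.4922 0.2394 0.0322] tool x [-0.9993  0.0365  0.0011] z [-0.0011 -0.0004 -1.    ] q7 0.83 F [ 0.2215  0.3672 -1.3234] w 0.0215
delta cm [-0.0423  0.0078  1.945 ] twist 0.001458495321627895
```

View pics/w18.png

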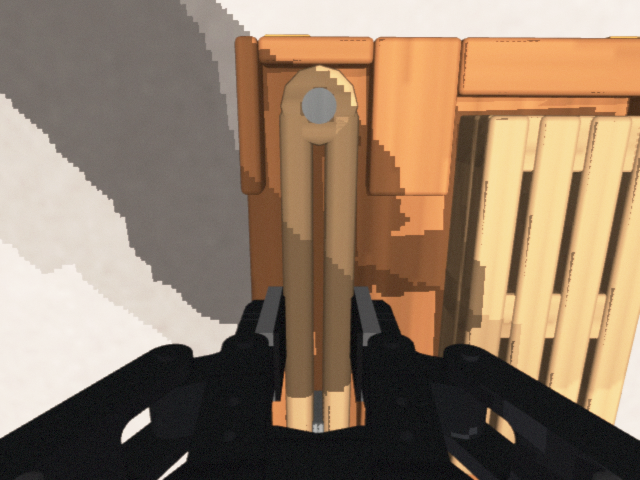

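>>> {"fn": "apply_moves", "kwargs": {
  "deltas": [
    {"tx": 0,"ty": 0,"tz": 0.6,"twist": 0,"fingers": 10},
    {"tx": 0,"ty": 0,"tz": 1.2,"twist": 0,"fingers": 10},
    {"tx": 0,"ty": 0,"tz": 1.6,"twist": 0,"fingers": 10},
    {"tx": 0,"ty": 0,"tz": 1.8,"twist": 0,"fingers": 10},
    {"tx": 0,"ty": 0,"tz": 1.9,"twist": 0,"fingers": 10}
  ]
}}

```text
time_s: 19.58
eef_pos: [0.4926, 0.2396, 0.0136]
tcp_rot: [-0.058, -3.141, 0.0]
ft_force: [0.2, 0.6, -2.0]
width: 0.0216
```

>>> {"fn": "apply_moves", "kwargs": {
  "deltas": [
    {"tx": 0,"ty": 0,"tz": 0.1,"twist": 0,"fingers": 10},
    {"tx": 0,"ty": 0,"tz": 0.15,"twist": 0,"fingers": 10},
    {"tx": 0,"ty": 0,"tz": 0.2,"twist": 0,"fingers": 10}
  ]
}}

```text
time_s: 19.95
eef_pos: [0.4927, 0.2396, 0.0127]
tcp_rot: [0.058, 3.141, -0.0]
ft_force: [-3.1, -1.5, 11.7]
width: 0.0218
```

Run:
```python
from h import *
plan([.4945-.0019,.2895-.05,.0127],-.038+np.pi/2)
cv2.imwrite('pics/w19.png',bot.get_image("wrist")[:,:,::-1])
```

```text
t=19.95 pos [0.4927 0.2396 0.0127] tool x [-0.9993  0.0367 -0.0003] z [ 0.0003 -0.0002 -1.    ] q7 0.82 F [-3.0859 -1.4948 11.6813] w 0.0218
delta cm [ 0.0135 -0.0119 -0.0035] twist 0.0012544753919216944
```

View pics/w19.png

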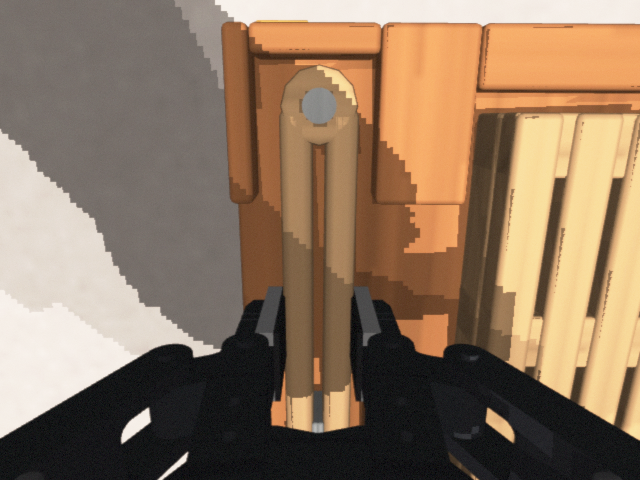

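>>> {"fn": "apply_moves", "kwargs": {
  "deltas": [
    {"tx": 0,"ty": 0,"tz": 0,"twist": 0,"fingers": 30},
    {"tx": 0,"ty": 0,"tz": 0,"twist": 0,"fingers": 40},
    {"tx": 0,"ty": 0,"tz": 0,"twist": 0,"fingers": 48},
    {"tx": 0,"ty": 0,"tz": -1,"twist": 0,"fingers": 48},
    {"tx": 0,"ty": 0,"tz": -3,"twist": 0,"fingers": 48}
  ]
}}

```text
time_s: 20.62
eef_pos: [0.4919, 0.2393, 0.0418]
tcp_rot: [-0.057, -3.139, 0.001]
ft_force: [-0.1, -0.7, 0.6]
width: 0.0409
```

>>> {"fn": "apply_moves", "kwargs": {
  "deltas": [
    {"tx": 0,"ty": 0,"tz": -3,"twist": 0,"fingers": 60},
    {"tx": 0,"ty": 0,"tz": -6,"twist": 0,"fingers": 70},
    {"tx": 0,"ty": 0,"tz": -9,"twist": 0,"fingers": 85},
    {"tx": 0,"ty": 0,"tz": -9,"twist": 0,"fingers": 100},
    {"tx": 0,"ty": 0,"tz": -9,"twist": 0,"fingers": 100}
  ]
}}

```text
time_s: 21.25
eef_pos: [0.4924, 0.2393, 0.1318]
tcp_rot: [-0.058, -3.141, 0.0]
ft_force: [-0.0, -0.0, -0.6]
width: 0.0855
```

Run:
```python
from h import *
plan([.4945-.0019,.2895-.05,.0127],-.038+np.pi/2)
cv2.imwrite('pics/w20.png',bot.get_image("wrist")[:,:,::-1])
```

```text
t=21.25 pos [0.4924 0.2393 0.1318] tool x [-0.9993  0.0369  0.    ] z [-0.     -0.0002 -1.    ] q7 0.88 F [-0.0494 -0.0212 -0.5982] w 0.0855
delta cm [-0.0159  0.0239 11.908 ] twist 0.0011149418046074722
```

View pics/w20.png

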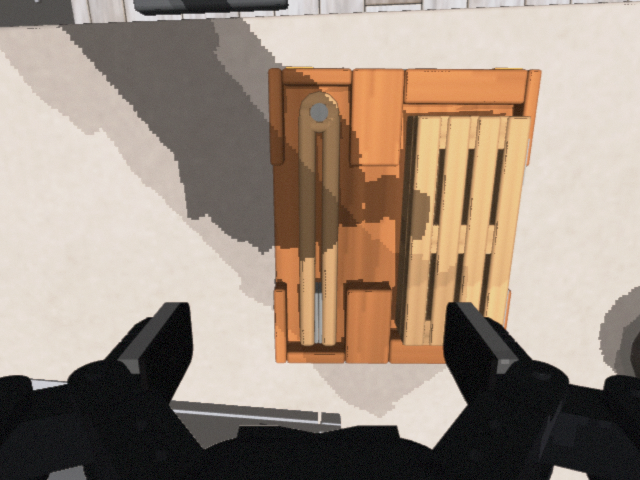

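Run:
```python
from h import *
s=bot.sense()
r=p2w("wrist",[(270,70),(541,70),(276,361)],.019,s);v=r[1]-r[0];v/=np.linalg.norm(v);u=np.array([v[1],-v[0],0])
C=r[:2].mean(0)+.0937*u
t=p2w("wrist",[(408,116),(530,117),(513,346),(404,346)],.037,s)
q=p2w("wrist",[(319,112),(311,345),(329,345)],.027,s)
f=lambda P:np.c_[(P-C)@u,(P-C)@v]
print("case",C,"trivet",f(t),f(t).mean(0),"want 0,.035");print("tongs pin, ends",f(q),"want pin x -.072, y -.05")
cv2.imwrite('pics/w21.png',cv2.resize(bot.get_image("wrist")[60:370,260:560,::-1],None,fx=1.9,fy=1.9,interpolation=2))
a=bot.get_image("scene")[225:315,210:440,::-1];cv2.imwrite('pics/s5.png',cv2.resize(a,None,fx=3.4,fy=3.4,interpolation=2))
```

```text
case [0.4937 0.2883 0.019 ] trivet [[-0.0687 -0.0008]
 [-0.0682  0.0649]
 [ 0.07    0.0729]
 [ 0.07    0.0047]] [0.0008 0.0354] want 0,.035
tongs pin, ends [[-0.0709 -0.0487]
 [ 0.0752 -0.0538]
 [ 0.0752 -0.0421]] want pin x -.072, y -.05
```

View pics/w21.png

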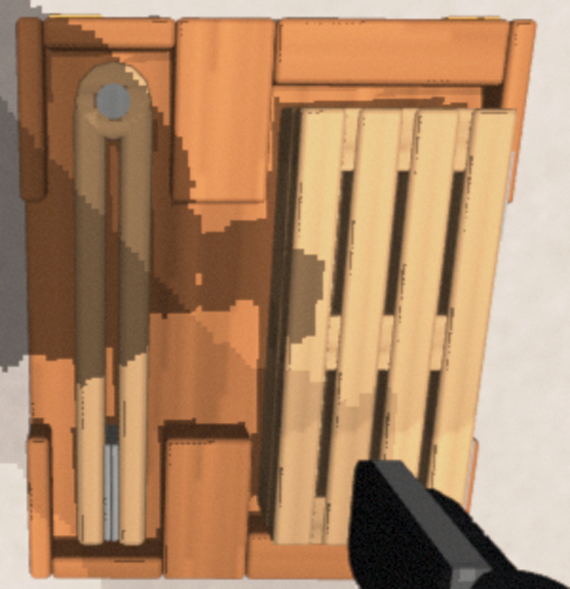

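View pics/s5.png

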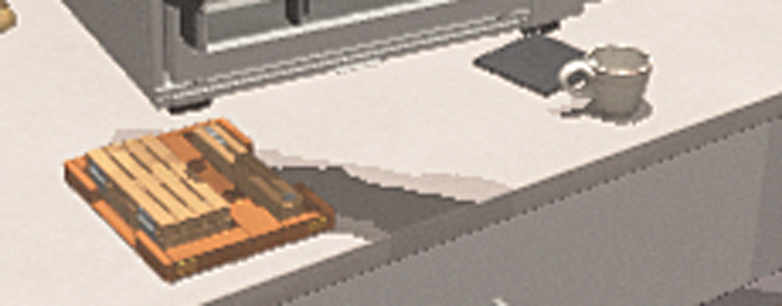

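```bash
python3 -c "
from bench import bot
print(bot.sense()['ft_force']);print(bot.hand_in())"
```

```text
[-0.78301932 -0.16042457 -0.08195978]
the job is handed in; nothing more can be done
None
```

I folded the trivet shut, laid it thick leaf down in the wide compartment, squeezed the tongs closed and laid them in the narrow one. I then lifted the arm clear and handed the job in, at about 21 s of the 69 s allowed. The hand-in reports no verdict, so the checks below are my own.

- **Trivet:** in the last wrist picture its centre is about 1 mm from the bay centre in both directions. Pressing on the leaf after I released it stopped at 36.8 mm, against 37 mm expected when it is shut on the floor.
- **Tongs:** they are within about 2 mm of the bay centre, and the blades are parallel. I let go with them touching the floor, and the height at contact matched the 5 mm floor.
- **Bystanders:** the mug and coaster look unmoved in the scene picture. The jar was not in that last crop, but the arm never came near it or the oven. The force reading was near zero at hand-in.
- **Disagreements:** the top camera put the case about 4 mm nearer the robot than the wrist camera. I placed both items by the wrist camera instead, measuring each against the case in the same picture. One set of final trivet corners slanted by a few mm where the gripper hid a corner, though their average was on centre.

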